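# Wedge the photometer deck up to its height mark

## Robot

A 6-joint arm with a two-finger parallel gripper is mounted at the origin on the work surface. World frame = base frame: x ahead of the robot, y to its left, z up, the work surface at z = 0. Lengths are in m, angles in rad, forces in N, time in s.
With the tool pointing down it reaches from about 0.325 to 1 m from the base axis. Payload 5.1 kg.
Tool frame: the origin (TCP) lies midway between the tips of the shut fingers; the grasp point (between the pads) lies 19 mm behind it; z points along the fingers, y is the direction in which the jaws open and shut (so a half turn about z gives the same grasp; the last joint's range is limited). The gripper opens to 85 mm and grips with 20 to 120 N. Pads are 22 mm wide; open, the fingers measure 114 mm over their backs; the gripper's body (76 mm by 85 mm) begins 54 mm behind the grasp point. The pads swing forward as they close: fully open they stand 13 mm farther back than shut.
Start: joints at [1.089, 0.124, 1.65, -0, 1.367, -0.083], TCP at [0.252, 0.599, 0.204] pointing down, gripper open.
Joint ranges: [-2.61, 2.61], [-1.02, 2.33], [0.03, 2.71], [-1.35, 4.49], [0.32, 2.68], [-2.91, 2.91]. Speed limits (rad/s): [2.57, 2.57, 3.14, 3.14, 3.14, 3.14].

## Interface

Orientations are given as a rotation vector (axis times angle).
In Python, from bench import env, eyes, spotter gives the robot as it stands.
- The arm moves only by the tool apply_moves, never from a script. Its argument "commands" is a list of rows, each a list of 6 numbers: the shift along the tool's x, y, z in cm, then the turn, a rotation vector about the tool's x, y, z in rad. In form: [[dx, dy, dz, rx, ry, rz], ...]. A call has 1 to 12 rows; each row shifts and turns the commanded pose from where the row before left it, along the tool's axes as they then stand; what a row does not reach is not made up. A row lasts 1/10 s, in which the tool goes at most 50 mm and 8.59 degrees, less where a joint would pass 70% of its speed; a pose out of reach is approached as far as the arm can. A call is refused whole if a number of a shift passes 5 or a number of a turn 0.15, either way. A call with a gripper value outside its range is refused whole. "hand" is the opening, from 0 (shut) to 1 (fully open), set as the call begins (left out, the last holds). The fingers move at their own pace and stop on an object; "grip_force" is the grip in N (left out, the last holds). Time passes only in rows, so rows that do not move let the fingers close. It gives the time, the measured TCP pose, the force and the opening at its end, in the units of the state.
- env.get_state(): the state, without advancing time (a new reading comes with each control period).
- eyes.grab_frame(name): name is "scene" or "side" or "wrist"; returns a dict with "img" (420x560x3 uint8, red, green, blue), "z_map" (420x560 float32, m along the optical axis (not along the pixel's ray), 0 where there is no reading), "fx", "fy", "cx", "cy" (pixels), "origin" and "attitude" of the camera in the world. Camera axes: x right, y up, looking along -z (the intrinsics and any distortion apply to the point x, -y, -z); pixel columns grow to the right and rows downward; lengths in m; the calibration is good to about 2 mm. A picture is of the moment at which its call begins.
- env.job_done(): hands the job in, once; it reports no verdict.
Trained networks look in the newest picture that a camera, given by its name, has taken for a name from the list of things; names that differ only in an ending like _2 or _b are one class to them, and where a whole thing is asked for, a point or a joint stands for the part that bears it (a point fixed in the world has none). Each returns a list of dicts, best first, with "confidence" (0 to 1); they miss things now and then, are a little off and sometimes report something else, mostly with a low value. They report only what shows in the picture. A call takes as long as a camera call. They do not tell look-alikes from the thing itself.
- spotter.spot_in(camera, thing): "bbox" ([left, top, right, bottom] in pixels, round what is visible of it).
The state is a dict: "time": time; "joints": joint angles; "dq": joint speeds; "tau": joint torques, N m; "tcp_pos": TCP position; "tool_rot": TCP orientation; "force": force on the tool from outside, world axes, zero at the start; "torque": the same for the moment, N m; "grip_width": finger opening in m.
Only numpy, scipy, OpenCV 4.12 (cv2) and the standard library are available. Lean on these libraries where they do the work, as an engineer would, in place of code of your own. Each camera call takes 0.05 s, during which the arm holds its last target. There are 200 camera calls.

## Task

Slide the orange wedge, thin end first and flat on the bench, into the channel of the levelling stand and under the lip of the photometer's deck, and push it in until the deck's white tab stands flush with the red height tab. Leave the wedge in place carrying the deck and let go; keep the robot off the photometer and its deck, and leave everything else on the bench where it is.

Things in the scene. Friction and masses are not known exactly. Their poses are not given: they have to be found in the camera images.
- wedge: the levelling wedge: orange plastic with black ribs near its thick end, 140 mm long, 50 mm wide, about 0.16 kg, lying on the bench. Its top slopes evenly from 4 mm thick at the thin tip to 34 mm at the thick tail; sides upright. Origin: centre of the flat underside; +x points to the thin tip, z up. It stays where it is pushed (self-locking)
- wedge_tip (a point): middle of the wedge's thin end, on its underside (70 mm ahead of the wedge's origin)
- wedge_tail (a point): middle of the wedge's thick end face (70 mm behind the origin, 17 mm above the underside)
- stand: fixed aluminium levelling stand. Origin: on the bench, mid-width of its channel, right under the deck's lip; +x is the way the wedge slides in (towards the hinge), y left, z up. The channel is bare bench between two rails 58 mm apart and 18 mm high, from x = -20 mm (in front of the lip) to x = 190 mm. It reaches 90 mm to either side; on the right (-y) a thin foot and a 93 mm post carry the gauge, out to y = -165 mm
- deck: tilting deck, 180 mm wide, with a dark grey photometer, together about 1.1 kg (varies). Origin: middle of the underside of its lip, a 12 mm steel bar under its front edge, 11 mm above the bench at the start; x runs to its hinge axis (along y, 200 mm behind, 45 mm up). The wedge meets the lip when its tip is about 33 mm past it; every 10 mm farther lifts it about 2.1 mm. Pushing takes about 5 to 18 N
- console (a point): middle of the lower front edge of the photometer's console, which overhangs the channel to 35 mm in front of the lip; its underside is 85 to 105 mm above the bench, its top up to 200 mm, its width 170 mm. An upright hand would run into it before the wedge is far enough in: lean the hand back 35 to 45 degrees, fingers pointing in below the console
- white_tab (a point): centre of the flat top face of the white tab, 22 x 22 mm, that sticks out of the right (-y) side of the deck above the lip; it rises and falls with the lip (its top is about 24 mm above the lip's underside)
- red_tab (a point): centre of the flat top face of the red tab, 22 x 22 mm: the height mark, clamped on the gauge post right beside the white tab. It does not move; its height (45 to 53 mm above the bench) is set anew each time. z up.
- vial_rack: teal rack of capped sample vials, 130 x 70 x 67 mm, a bystander; origin at the centre of its underside
- amber_bottle: amber glass bottle, 60 mm across, 130 mm tall, a bystander; origin at the centre of its underside
- reagent_jar: white jar with a blue cap, 70 mm across, 90 mm tall, a bystander; origin at the centre of its underside
- spare_block: flat grey plastic block, 90 x 50 x 20 mm (no taper, not needed), a bystander; origin at the centre of its underside
- screwdriver: screwdriver lying on the bench, 170 mm long, a bystander; origin on its underside
- cal_weight: brass cylinder weight, 44 mm across, 50 mm tall, a bystander; origin at the centre of its underside
Things that resemble listed ones, but are neither listed nor needed, are in the scene too. There is more than one size of the wedge; the one meant has the size given above.

How it is judged:
On the way:
1. the wedge lies flat in the channel with its tip past the lip, the white tab still at least 3 mm below the red one (x of wedge_tip in the frame of stand above 0.005 m and y of wedge_tip in the frame of stand between -0.015 and 0.015 m and angle between wedge's own z axis and vertical below 0.12 rad and z of white_tab in the frame of red_tab below -0.003 m), for 0.1 s.
At the end, for the whole second after the job is handed in: the top of the white tab is within 2 mm of the height of the top of the red tab, the wedge lies flat (within 0.06 rad) in the channel, its tip more than 40 mm past the lip, carrying the deck (more than 1 N), and all is at rest (z of white_tab in the frame of red_tab between -0.002 and 0.002 m and contact force between wedge and deck above 1 N and x of wedge_tip in the frame of stand above 0.04 m and angle between wedge's own z axis and vertical below 0.06 rad and linear speed of wedge below 0.01 m/s and angular speed of deck below 0.05 rad/s); the robot touches nothing.
It fails at once if the robot presses on the photometer or its deck (more than 4 N) (contact force between deck and the arm above 4 N or contact force between deck and the fingers above 4 N).
It fails at once if a bystander is moved more than 20 mm (distance of any of vial_rack, amber_bottle, reagent_jar, spare_block, screwdriver, cal_weight from where it was at the start of the episode above 0.02 m).
It also fails if it takes over 54 s, if anything falls off the work surface, if the arm or the gripper's body presses on something with over 40 N, if the wrist force passes 120 N, or if a joint passes its speed limit or range.

## Working session

There is one attempt and no reset: what is moved stays moved. The work goes in short steps, Python scripts to look and compute and a tool call to move; the robot and the scene stay as the last step left them, time stands still between calls to the robot, and variables do not carry over. Pictures are saved under pics/ and viewed, about 8 in all and at most 12, crops included, and the job is handed in when it is done.

Besides the shell and the picture viewer there is one more tool, called in YAML: its name, and indented under it one key for each argument. apply_moves: Moves the arm, as the interface text tells. Its arguments: {"type":"object","properties":{"commands":{"type":"array","items":{"type":"array","items":{"type":"number"}}},"hand":{"type":"number"},"grip_force":{"type":"number"}},"required":["commands"]}

```bash
ls; mkdir -p pics; cat > h.py <<'E'
import numpy as np, cv2
from scipy.spatial.transform import Rotation as R
from bench import env, eyes, spotter
def rot(a):
    a=np.array(a,float)
    return a if a.shape==(3,3) else (R.from_quat(a).as_matrix() if a.size==4 else R.from_rotvec(a).as_matrix())
def cloud(f):
    z=f["z_map"]; v,u=np.mgrid[:z.shape[0],:z.shape[1]]
    p=np.stack([(u-f["cx"])/f["fx"]*z,-(v-f["cy"])/f["fy"]*z,-z],-1)
    w=p@rot(f["attitude"]).T+np.array(f["origin"]); w[z==0]=np.nan
    return w
def save(img,n,s=1):
    cv2.imwrite("pics/"+n,cv2.cvtColor(cv2.resize(img,None,fx=s,fy=s,interpolation=cv2.INTER_CUBIC),cv2.COLOR_RGB2BGR))
E
python3 - <<'E'
from h import *
fs={}
for c in ("scene","side"):
    f=eyes.grab_frame(c); fs[c]=f; save(f["img"],c+"0.png"); w=cloud(f)
    np.savez(f"{c}0.npz",img=f["img"],w=w)
    print(c,[k for k in f],f["origin"],f["attitude"],f["fx"],f["cx"],f["cy"])
    for t in ["wedge","stand","deck","console","white_tab","red_tab","spare_block","vial_rack","amber_bottle","reagent_jar","screwdriver","cal_weight"]:
        for d in spotter.spot_in(c,t)[:3]:
            b=np.array(d["bbox"]).astype(int); q=w[(b[1]+b[3])//2,(b[0]+b[2])//2]
            print(t,round(d["confidence"],2),b,q.round(3))
print(env.get_state())
E
```

```text
pics
scene ['img', 'z_map', 'fx', 'fy', 'cx', 'cy', 'origin', 'attitude'] [1.23439772 0.06823438 1.1767765 ] [0.42352708 0.46813808 1.56828269] 449.6552697017185 282.2679425458094 204.18053520367963
wedge 0.94 [203 241 222 277] [ 0.69  -0.176  0.014]
wedge 0.66 [118 244 168 317] [ 0.765 -0.357  0.022]
stand 0.89 [283 158 378 264] [0.598 0.15  0.147]
deck 0.87 [282 159 373 242] [0.579 0.14  0.172]
deck 0.54 [171 138 214 172] [ 0.336 -0.285  0.039]
deck 0.48 [254 168 282 179] [ 0.387 -0.036  0.023]
console 0.63 [402 237 433 276] [0.694 0.384 0.09 ]
console 0.56 [281 155 372 244] [0.581 0.137 0.179]
white_tab 0.75 [282 158 372 243] [0.579 0.14  0.172]
red_tab 0.61 [295 241 304 256] [0.642 0.07  0.008]
red_tab 0.49 [154 207 202 232] [ 0.565 -0.295  0.019]
spare_block 0.73 [217 189 244 206] [ 0.479 -0.148  0.016]
vial_rack 0.79 [171 138 215 170] [ 0.35  -0.276  0.061]
vial_rack 0.38 [155 205 202 231] [ 0.564 -0.295  0.022]
amber_bottle 0.62 [375 253 400 286] [0.733 0.303 0.086]
reagent_jar 0.61 [401 242 432 277] [0.703 0.38  0.091]
screwdriver 0.7 [263 170 283 173] [ 0.379 -0.021  0.024]

[... 1329 characters left out ...]
al_weight 0.64 [353 198 373 220] [ 0.722 -0.014  0.047]
{'time': 1.3, 'joints': array([ 1.08940214e+00,  1.23799046e-01,  1.65031947e+00, -7.28940760e-06,
        1.36749894e+00, -8.26221071e-02]), 'dq': array([-0.00141008, -0.00144927,  0.0006703 , -0.001845  ,  0.00081389,
       -0.00016091]), 'tau': array([-4.09678614e-04, -4.23586357e+01, -3.65749776e+01, -1.15069738e-04,
        5.45488692e-04,  1.19374036e-06]), 'tcp_pos': array([0.25241892, 0.59896374, 0.20441131]), 'tool_rot': array([-6.22245355e-01, -3.07935299e+00,  4.05404174e-05]), 'force': array([ 0.24468089,  0.28948254, -0.58232506]), 'torque': array([ 0.01287138, -0.03010969, -0.01049044]), 'grip_width': 0.08586239051631123}
```

```bash
python3 - <<'E'
import cv2,numpy as np
a=cv2.imread("pics/scene0.png");b=cv2.imread("pics/side0.png")
A=cv2.resize(a[130:330,100:450],(800,457));cv2.imwrite("pics/s1.png",A)
B=cv2.resize(b[80:380,170:490],(640,600));cv2.imwrite("pics/s2.png",B)
E
```

```text
(no output)
```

View pics/s1.png

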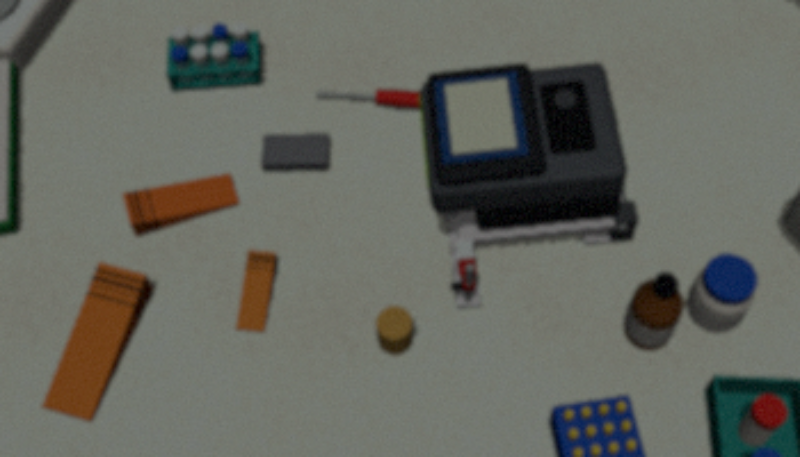

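View pics/s2.png

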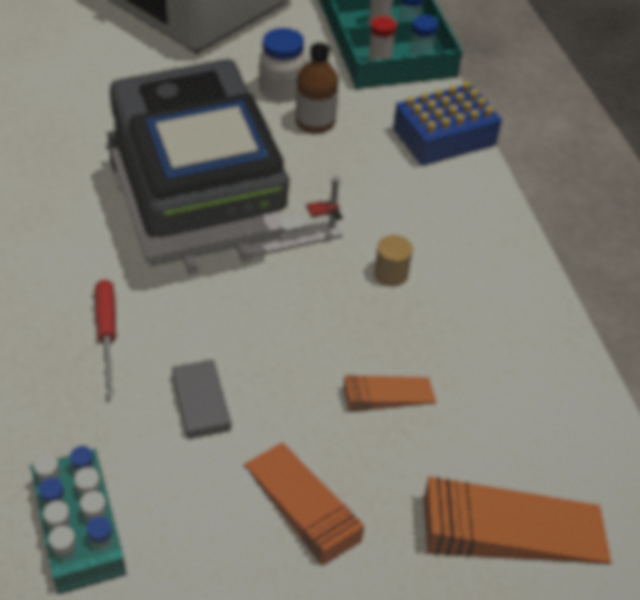

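```bash
python3 - <<'E'
from h import *
for c in ("scene","side"):
    d=np.load(c+"0.npz"); w=d["w"]; hsv=cv2.cvtColor(d["img"],cv2.COLOR_RGB2HSV)
    m=((hsv[...,0]<16)&(hsv[...,1]>130)&(hsv[...,2]>60)&(w[...,1]<-0.08)).astype(np.uint8)
    m=cv2.morphologyEx(m,cv2.MORPH_CLOSE,np.ones((5,5)))
    n,l,s,_=cv2.connectedComponentsWithStats(m)
    for i in range(1,n):
        if s[i,4]<150: continue
        k=(l==i)&np.isfinite(w[...,2]); p=w[k]; p=p[(p[:,2]>0.002)&(p[:,2]<.06)]
        r=cv2.minAreaRect(p[:,:2].astype(np.float32))
        # top plane
        A=np.c_[p[:,:2],np.ones(len(p))]; co=np.linalg.lstsq(A,p[:,2],rcond=None)[0]
        for _ in range(5):
            e=abs(A@co-p[:,2])<.004; co=np.linalg.lstsq(A[e],p[e,2],rcond=None)[0]
        print(c,s[i],np.round(r[0],4),np.round(r[1],4),round(r[2],1),"z",np.percentile(p[:,2],[2,50,98]).round(4),"slope",np.hypot(*co[:2]).round(3),"tip dir deg",np.degrees(np.arctan2(-co[1],-co[0])).round(1))
    b=w[np.isfinite(w[...,2])]
E
```

```text
scene [155 207  49  22 679] [ 0.5583 -0.2927] [0.0536 0.1364] 24.2 z [0.004  0.019  0.0349] slope 0.218 tip dir deg 114.8
scene [204 240  16  35 391] [ 0.6832 -0.1781] [0.0347 0.0968] 85.8 z [0.0026 0.0134 0.0251] slope 0.213 tip dir deg -10.8
scene [ 119  246   45   68 1459] [ 0.7609 -0.361 ] [0.0659 0.1792] 76.2 z [0.005  0.0238 0.0434] slope 0.216 tip dir deg -16.1
side [343 269  44  14 534] [ 0.6812 -0.1794] [0.0366 0.098 ] 88.8 z [0.0049 0.0154 0.026 ] slope 0.207 tip dir deg -3.5
side [ 293  302   58   59 1401] [ 0.5568 -0.2953] [0.0496 0.1382] 22.4 z [0.0063 0.0218 0.0359] slope 0.213 tip dir deg 114.0
side [ 384  319   91   42 2774] [ 0.7604 -0.3632] [0.0654 0.1786] 76.1 z [0.0068 0.025  0.0446] slope 0.213 tip dir deg -14.2
```

```bash
python3 - <<'E'
from h import *
for c in ("scene","side"):
    d=np.load(c+"0.npz"); w=d["w"]; img=d["img"].astype(int)
    # instrument points: high
    k=(w[...,2]>.1)&(w[...,0]>.4)&(w[...,0]<.68)&(w[...,1]>-.05)&(w[...,1]<.3)
    p=w[k]; r=cv2.minAreaRect(p[:,:2].astype(np.float32)); print(c,"upper",np.round(r[0],4),np.round(r[1],4),round(r[2],2), p[:,2].max())
    hsv=cv2.cvtColor(d["img"],cv2.COLOR_RGB2HSV)
    red=((hsv[...,0]<8)|(hsv[...,0]>172))&(hsv[...,1]>120)&(w[...,0]>.6)&(w[...,0]<.75)&(w[...,1]>-.05)&(w[...,1]<.2)
    v,u=np.nonzero(red); print("red",len(v),u.min(),u.max(),v.min(),v.max()); q=w[red]; print(np.nanmedian(q,0).round(4), np.nanpercentile(q,[5,95],axis=0).round(3).tolist())
d=np.load("side0.npz")
x=d["img"]
a=cv2.convertScaleAbs(x[155:230,215:355],alpha=1.5); b=cv2.convertScaleAbs(x[260:380,230:430],alpha=1.4)
a=cv2.resize(a,(600,321),interpolation=cv2.INTER_CUBIC);b=cv2.resize(b,(450,270),interpolation=cv2.INTER_CUBIC)
o=np.zeros((600,600,3),np.uint8);o[:321]=a;o[325:595,:450]=b
save(o,"s3.png")
E
```

```text
scene upper [0.5187 0.1424] [0.1724 0.236 ] 7.02 0.18824396223813022
red 47 301 321 222 256
[0.6643 0.0816 0.0502] [[0.602, 0.076, 0.046], [0.685, 0.122, 0.081]]
side upper [0.515  0.1407] [0.1698 0.239 ] 7.16 0.18828693161130883
red 59 324 337 181 187
[0.6619 0.0809 0.0521] [[0.651, 0.073, 0.047], [0.677, 0.088, 0.055]]
```

View pics/s3.png

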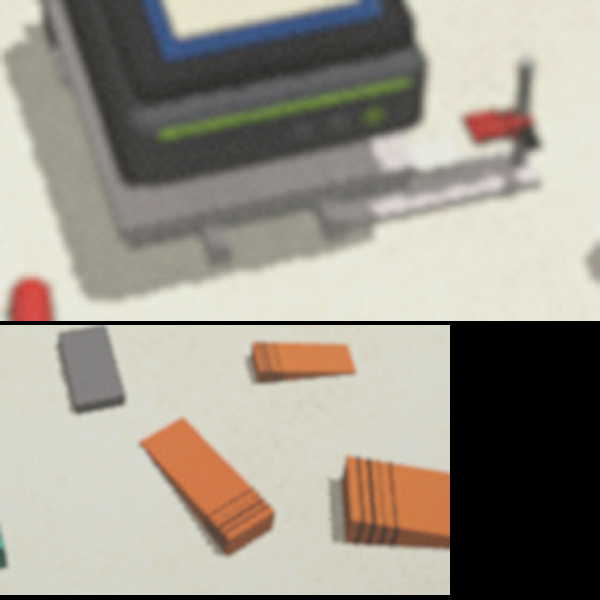

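The three orange wedges, by bounding box in the scene image:
- (155..204, 207..229) measures 138x51 mm and 35 mm high.
- (204..220, 240..275) measures 97x35 mm.
- (119..164, 246..314) measures 179x66 mm.

The first fits the 140x50x34 mm in the description. The enlarged crop confirms it: it is the middle-sized wedge at lower centre, ribs at its thick end, thin tip pointing up-left. The stand opens towards -y, yaw about 97°. The red tab is at the right.

Next I'll go to a leaned viewing pose in front of the stand.

```bash
cat >> h.py <<'E'
def Rt(yaw,lean):  # tool x along yaw (deg, horizontal), y to the right of it, z down; leaned forward
    c,s=np.cos(np.radians(yaw)),np.sin(np.radians(yaw))
    B=np.array([[c,s,0],[s,-c,0],[0,0,-1]]).T
    return B@R.from_euler("y",lean,degrees=True).as_matrix()
def plan(wps,start=None):
    """wps: list of (pos,Rmat,nrows). prints rows; returns end pose"""
    if start is None:
        s=env.get_state(); start=(np.array(s["tcp_pos"]),rot(s["tool_rot"]))
    p,M=start; k=0
    for P,T,n in wps:
        p0,M0=p,M; rv=R.from_matrix(M0.T@T).as_rotvec(); rows=[]
        for i in range(1,n+1):
            pn=p0+(np.array(P)-p0)*i/n; Mn=M0@R.from_rotvec(rv*i/n).as_matrix()
            rows.append([round(float(x),2) for x in M.T@(pn-p)*100]+[round(float(x),3) for x in rv/n])
            p=p+M@np.array(rows[-1][:3])/100; M=M@R.from_rotvec(rows[-1][3:]).as_matrix()
        print("WP",np.round(P,3)); print(str(rows).replace(" ",""))
    print("end",p.round(4))
    return p,M
def show():
    s=env.get_state(); M=rot(s["tool_rot"]); print("t",s["time"],"tcp",np.round(s["tcp_pos"],4),"x",M[:,0].round(3),"y",M[:,1].round(3),"z",M[:,2].round(3),"F",np.round(s["force"],1),"w",round(s["grip_width"],4),"q",np.round(s["joints"],2))
E
python3 - <<'E'
from h import *
show()
s=env.get_state(); M=rot(s["tool_rot"])
plan([([.30,.52,.37],M,4),([.43,.10,.38],Rt(97.1,0),10),([.559,-.199,.20],Rt(97.1,42),10)])
E
```

```text
t 1.3 tcp [0.2524 0.599  0.2044] x [-0.922  0.388 -0.   ] y [ 0.388  0.922 -0.   ] z [-0. -0. -1.] F [ 0.2  0.3 -0.6] w 0.0859 q [ 1.09  0.12  1.65 -0.    1.37 -0.08]
WP [0.3  0.52 0.37]
[[-1.86,-1.36,-4.14,0.0,0.0,0.0],[-1.87,-1.35,-4.14,0.0,0.0,0.0],[-1.86,-1.36,-4.14,0.0,0.0,0.0],[-1.86,-1.36,-4.14,0.0,0.0,0.0]]
WP [0.43 0.1  0.38]
[[-2.83,-3.37,-0.1,-0.0,0.0,0.105],[-3.16,-3.05,-0.1,-0.0,0.0,0.105],[-3.47,-2.7,-0.1,-0.0,0.0,0.105],[-3.73,-2.32,-0.1,-0.0,0.0,0.105],[-3.96,-1.92,-0.1,-0.0,0.0,0.105],[-4.14,-1.5,-0.1,-0.0,0.0,0.105],[-4.26,-1.05,-0.1,-0.0,0.0,0.105],[-4.36,-0.6,-0.1,-0.0,0.0,0.105],[-4.39,-0.14,-0.1,-0.0,0.0,0.105],[-4.39,0.32,-0.1,-0.0,0.0,0.105]]
WP [ 0.559 -0.199  0.2  ]
[[-3.12,0.92,1.8,0.0,0.073,-0.0],[-3.25,0.91,1.57,0.0,0.073,-0.0],[-3.35,0.92,1.32,0.0,0.073,-0.0],[-3.45,0.92,1.08,0.0,0.073,-0.0],[-3.51,0.91,0.83,0.0,0.073,-0.0],[-3.56,0.92,0.56,0.0,0.073,-0.0],[-3.59,0.92,0.31,0.0,0.073,-0.0],[-3.61,0.91,0.04,0.0,0.073,-0.0],[-3.6,0.92,-0.22,0.0,0.073,-0.0],[-3.57,0.92,-0.48,0.0,0.073,-0.0]]
end [ 0.559 -0.199  0.2  ]
```

apply_moves:
  commands:
    - [-1.86, -1.36, -4.14, 0, 0, 0]
    - [-1.87, -1.35, -4.14, 0, 0, 0]
    - [-1.86, -1.36, -4.14, 0, 0, 0]
    - [-1.86, -1.36, -4.14, 0, 0, 0]
    - [-2.83, -3.37, -0.1, 0, 0, 0.105]
    - [-3.16, -3.05, -0.1, 0, 0, 0.105]
    - [-3.47, -2.7, -0.1, 0, 0, 0.105]
    - [-3.73, -2.32, -0.1, 0, 0, 0.105]
    - [-3.96, -1.92, -0.1, 0, 0, 0.105]
    - [-4.14, -1.5, -0.1, 0, 0, 0.105]
    - [-4.26, -1.05, -0.1, 0, 0, 0.105]
    - [-4.36, -0.6, -0.1, 0, 0, 0.105]
  hand: 1

```text
time: 2.5
tcp_pos: [0.404, 0.1823, 0.3783]
tool_rot: [1.829, 2.554, 0.001]
force: [1.0, 0.1, -0.1]
grip_width: 0.0854
```

apply_moves:
  commands:
    - [-4.39, -0.14, -0.1, 0, 0, 0.105]
    - [-4.39, 0.32, -0.1, 0, 0, 0.105]
    - [-3.12, 0.92, 1.8, 0, 0.073, 0]
    - [-3.25, 0.91, 1.57, 0, 0.073, 0]
    - [-3.35, 0.92, 1.32, 0, 0.073, 0]
    - [-3.45, 0.92, 1.08, 0, 0.073, 0]
    - [-3.51, 0.91, 0.83, 0, 0.073, 0]
    - [-3.56, 0.92, 0.56, 0, 0.073, 0]
    - [-3.59, 0.92, 0.31, 0, 0.073, 0]
    - [-3.61, 0.91, 0.04, 0, 0.073, 0]
    - [-3.6, 0.92, -0.22, 0, 0.073, 0]
    - [-3.57, 0.92, -0.48, 0, 0.073, 0]

```text
time: 3.7
tcp_pos: [0.5595, -0.2006, 0.1995]
tool_rot: [-1.67, -1.886, -0.641]
force: [0.2, 0.5, 0.4]
grip_width: 0.0852
```

```bash
python3 - <<'E'
from h import *
show()
f=eyes.grab_frame("wrist"); w=cloud(f); np.savez("wrist1.npz",img=f["img"],w=w)
print(f["origin"],rot(f["attitude"]).round(3).tolist(),f["fx"])
for t in ["stand","deck","white_tab","red_tab","console"]:
    for d in spotter.spot_in("wrist",t)[:2]:
        b=np.array(d["bbox"]).astype(int); print(t,round(d["confidence"],2),b,w[(b[1]+b[3])//2,(b[0]+b[2])//2].round(4))
save(cv2.convertScaleAbs(f["img"],alpha=1.4),"w1.png",1.4)
show()
E
```

```text
t 3.7 tcp [ 0.5595 -0.2006  0.1995] x [-0.091  0.738  0.669] y [0.993 0.121 0.001] z [-0.08   0.664 -0.744] F [0.2 0.5 0.4] w 0.0852 q [-0.68  0.31  1.58  0.5   1.8  -0.82]
[ 0.56835521 -0.264306    0.37228204] [[0.993, -0.109, 0.053], [0.121, 0.888, -0.443], [0.001, 0.447, 0.895]] 333.5644944227947
stand 0.89 [192   0 406 126] [0.559  0.0297 0.1266]
stand 0.65 [194   0 360 111] [0.5364 0.0232 0.1394]
deck 0.63 [194   0 360 114] [0.5364 0.0232 0.137 ]
white_tab 0.65 [191   0 358 111] [0.5333 0.0239 0.1386]
red_tab 0.93 [368  81 399 108] [0.6691 0.0751 0.0521]
red_tab 0.65 [122 116 178 228] [ 0.3811 -0.0513  0.0071]
console 0.86 [192   1 358 109] [0.5343 0.0233 0.1391]
console 0.69 [  0 291  82 418] [ 0.5068 -0.2669  0.2763]
t 4.0 tcp [ 0.5594 -0.1985  0.2017] x [-0.093  0.741  0.666] y [0.992 0.123 0.002] z [-0.08   0.661 -0.746] F [ 0.2 -0.3  0.7] w 0.0855 q [-0.67  0.3   1.58  0.5   1.8  -0.82]
```

View pics/w1.png

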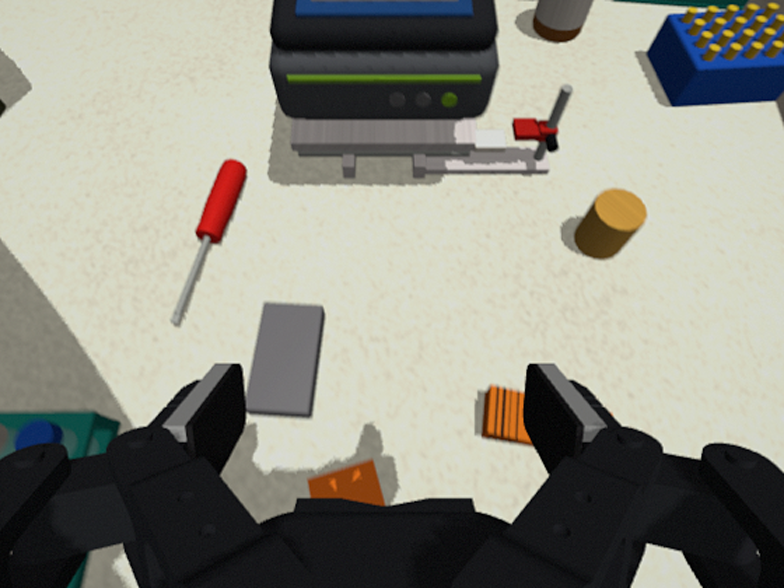

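```bash
python3 - <<'E'
from h import *
d=np.load("wrist1.npz"); w=d["w"]; img=d["img"]
yaw=np.radians(97.1); X=np.array([np.cos(yaw),np.sin(yaw)]); Y=np.array([-X[1],X[0]]); o=np.array([.527,.059])
s=np.stack([(w[...,:2]-o)@X,(w[...,:2]-o)@Y,w[...,2]],-1)
for v in (97,100,103,106,110,114,116,118,120,122,124):
    print("row",v,[(u,*(s[v,u]*1000).round().astype(int)) if np.isfinite(s[v,u,0]) else None for u in range(238,318,4)])
for v in (86,92,95,98,101,104):
    print("tab",v,[(u,*(s[v,u]*1000).round().astype(int),*img[v,u]) for u in range(324,402,4)])
b=(s[...,2]<.004)&(abs(s[...,1])<.15)&(s[...,0]<-.03)&(s[...,0]>-.12); print("bench z",np.median(s[b][:,2]))
# console front
for v in (20,40,60,70,78,82,84): print("con",v,[(u,*(s[v,u]*1000).round().astype(int)) for u in (200,240,276,310,345)])
E
```

```text
row 97 [(238, np.int64(9), np.int64(47), np.int64(36)), (242, np.int64(9), np.int64(41), np.int64(37)), (246, np.int64(9), np.int64(36), np.int64(37)), (250, np.int64(10), np.int64(30), np.int64(36)), (254, np.int64(9), np.int64(25), np.int64(37)), (258, np.int64(9), np.int64(20), np.int64(37)), (262, np.int64(9), np.int64(14), np.int64(36)), (266, np.int64(10), np.int64(9), np.int64(35)), (270, np.int64(9), np.int64(3), np.int64(37)), (274, np.int64(7), np.int64(-2), np.int64(38)), (278, np.int64(9), np.int64(-7), np.int64(37)), (282, np.int64(9), np.int64(-13), np.int64(36)), (286, np.int64(9), np.int64(-18), np.int64(37)), (290, np.int64(10), np.int64(-24), np.int64(35)), (294, np.int64(9), np.int64(-29), np.int64(36)), (298, np.int64(9), np.int64(-34), np.int64(37)), (302, np.int64(10), np.int64(-40), np.int64(36)), (306, np.int64(10), np.int64(-45), np.int64(35)), (310, np.int64(8), np.int64(-51), np.int64(37)), (314, np.int64(9), np.int64(-56), np.int64(36))]
row 100 [(238, np.int64(4), np.int64(46), np.int64(36)), (242, np.int64(4), np.int64(41), np.int64(36)), (246, np.int64(
[... 22124 characters left out ...]
p.int64(36), np.int64(105)), (276, np.int64(-32), np.int64(-4), np.int64(106)), (310, np.int64(-31), np.int64(-42), np.int64(105)), (345, np.int64(-30), np.int64(-81), np.int64(104))]
con 82 [(200, np.int64(75), np.int64(111), np.int64(2)), (240, np.int64(-31), np.int64(36), np.int64(99)), (276, np.int64(-31), np.int64(-4), np.int64(99)), (310, np.int64(-31), np.int64(-42), np.int64(100)), (345, np.int64(76), np.int64(-111), np.int64(1))]
con 84 [(200, np.int64(71), np.int64(111), np.int64(1)), (240, np.int64(-27), np.int64(37), np.int64(93)), (276, np.int64(-28), np.int64(-4), np.int64(93)), (310, np.int64(-27), np.int64(-43), np.int64(93)), (345, np.int64(71), np.int64(-111), np.int64(1))]
```

```bash
python3 - <<'E'
from h import *
d=np.load("wrist1.npz"); w=d["w"]
yaw=np.radians(97.1); X=np.array([np.cos(yaw),np.sin(yaw)]); Y=np.array([-X[1],X[0]]); o=np.array([.527,.059])
s=np.stack([(w[...,:2]-o)@X,(w[...,:2]-o)@Y,w[...,2]],-1)*1000
for v in (115,117,119,121):
    print(v,[(u,int(s[v,u,1].round()),int(s[v,u,2].round())) for u in list(range(242,256))+list(range(291,306))])
for v in (98,101): print(v,[(u,int(s[v,u,1].round()),int(s[v,u,2].round())) for u in list(range(202,214))])
g=d["img"].astype(int).sum(2); print(g[118,240:258],g[118,288:308])
# wedge from wrist: orange tip
# yaw via lip face
k=(s[...,2]>18)&(s[...,2]<30)&(abs(s[...,1])<80)&(abs(s[...,0])<12); p=s[k]; print(np.polyfit(p[:,1],p[:,0],1))
E
```

```text
115 [(242, 44, 2), (243, 43, 1), (244, 39, 18), (245, 38, 20), (246, 36, 20), (247, 35, 19), (248, 34, 20), (249, 32, 21), (250, 31, 19), (251, 30, 19), (252, 28, 19), (253, 27, 12), (254, 27, 2), (255, 25, 2), (291, -27, 1), (292, -28, 2), (293, -29, 2), (294, -31, 5), (295, -31, 20), (296, -32, 19), (297, -34, 20), (298, -35, 19), (299, -36, 19), (300, -38, 20), (301, -39, 19), (302, -41, 19), (303, -42, 19), (304, -44, 11), (305, -46, 10)]
117 [(242, 44, 2), (243, 43, 2), (244, 39, 18), (245, 38, 20), (246, 36, 20), (247, 35, 19), (248, 34, 20), (249, 32, 19), (250, 31, 20), (251, 29, 19), (252, 28, 18), (253, 27, 11), (254, 27, 1), (255, 25, 1), (291, -26, 2), (292, -28, 1), (293, -29, 2), (294, -31, 4), (295, -31, 18), (296, -32, 18), (297, -33, 20), (298, -35, 19), (299, -36, 20), (300, -38, 20), (301, -39, 20), (302, -40, 20), (303, -42, 20), (304, -44, 10), (305, -46, 9)]
119 [(242, 44, 1), (243, 42, 2), (244, 39, 18), (245, 38, 18), (246, 36, 19), (247, 35, 18), (248, 34, 18), (249, 32, 18), (250, 31, 19), (251, 30, 17), (252, 28, 18), (253, 27, 10), (254, 27, 1), (255, 25, 
[... 528 characters left out ...]
, -32, 14), (297, -34, 13), (298, -35, 13), (299, -37, 14), (300, -38, 14), (301, -39, 14), (302, -41, 12), (303, -42, 14), (304, -44, 8), (305, -45, 9)]
98 [(202, 105, 2), (203, 103, 2), (204, 102, 1), (205, 100, 1), (206, 99, 1), (207, 98, 1), (208, 87, 36), (209, 86, 36), (210, 84, 36), (211, 83, 37), (212, 82, 36), (213, 80, 36)]
101 [(202, 105, 1), (203, 103, 1), (204, 101, 1), (205, 100, 1), (206, 98, 1), (207, 88, 35), (208, 87, 34), (209, 85, 36), (210, 84, 35), (211, 82, 37), (212, 81, 35), (213, 80, 36)]
[293 291 296 280 240 244 246 247 249 251 255 256 239 192 251 291 289 291] [292 291 286 288 286 283 232 169 234 249 246 247 249 254 255 256 259 265
 266 264]
[0.00341197 1.23380221]
```

```bash
python3 - <<'E'
from h import *
U=np.array([np.cos(np.radians(113.7)),np.sin(np.radians(113.7)),0]); T=Rt(113.7,40)
g=np.array([.5576,-.294,.010])-.040*U
plan([(g-.1*T[:,2],T,6)])
E
```

```text
WP [ 0.6   -0.389  0.087]
[[-3.7,0.27,-0.72,0.032,-0.005,-0.036],[-3.7,0.11,-0.72,0.032,-0.005,-0.036],[-3.72,-0.04,-0.69,0.032,-0.005,-0.036],[-3.71,-0.2,-0.67,0.032,-0.005,-0.036],[-3.7,-0.35,-0.65,0.032,-0.005,-0.036],[-3.69,-0.51,-0.61,0.032,-0.005,-0.036]]
end [ 0.5995 -0.3895  0.0866]
```

apply_moves:
  commands:
    - [-3.7, 0.27, -0.72, 0.032, -0.005, -0.036]
    - [-3.7, 0.11, -0.72, 0.032, -0.005, -0.036]
    - [-3.72, -0.04, -0.69, 0.032, -0.005, -0.036]
    - [-3.71, -0.2, -0.67, 0.032, -0.005, -0.036]
    - [-3.7, -0.35, -0.65, 0.032, -0.005, -0.036]
    - [-3.69, -0.51, -0.61, 0.032, -0.005, -0.036]
    - [0, 0, 0, 0, 0, 0]
  hand: 1

```text
time: 4.7
tcp_pos: [0.5989, -0.3906, 0.0826]
tool_rot: [-1.376, -2.098, -0.497]
force: [-0.7, 0.4, -1.2]
grip_width: 0.0855
```

```bash
cat >> h.py <<'E'
def wedge_fit(f):
    w=cloud(f); hsv=cv2.cvtColor(f["img"],cv2.COLOR_RGB2HSV)
    m=((hsv[...,0]<16)&(hsv[...,1]>130)&(hsv[...,2]>40)).astype(np.uint8); m=cv2.morphologyEx(m,cv2.MORPH_CLOSE,np.ones((9,9)))
    n,l,st,_=cv2.connectedComponentsWithStats(m)
    for i in range(1,n):
        if st[i,4]<400: continue
        k=(l==i)&np.isfinite(w[...,2]); p=w[k]; p=p[(p[:,2]>0.003)&(p[:,2]<.06)]
        r=cv2.minAreaRect(p[:,:2].astype(np.float32))
        A=np.c_[p[:,:2],np.ones(len(p))]; co=np.linalg.lstsq(A,p[:,2],rcond=None)[0]
        for _ in range(6):
            e=abs(A@co-p[:,2])<.003; co=np.linalg.lstsq(A[e],p[e,2],rcond=None)[0]
        print("orange",st[i],np.round(r[0],4),np.round(r[1],4),round(r[2],1),"slope",np.hypot(*co[:2]).round(3),"tip dir",np.degrees(np.arctan2(-co[1],-co[0])).round(1),"z",np.percentile(p[:,2],[2,98]).round(4))
E
python3 - <<'E'
from h import *
show(); f=eyes.grab_frame("wrist"); wedge_fit(f); save(f["img"],"w2.png")
E
```

```text
t 4.7 tcp [ 0.5989 -0.3906  0.0826] x [-0.303  0.702  0.644] y [ 0.917  0.4   -0.004] z [-0.261  0.589 -0.765] F [-0.7  0.4 -1.2] w 0.0855 q [-0.76  0.77  1.12  0.27  1.9  -1.17]
orange [ 389   65  112   80 4136] [ 0.6854 -0.1803] [0.0388 0.0992] 87.1 slope 0.214 tip dir -7.5 z [0.0043 0.0251]
orange [ 241   99   69  136 8208] [ 0.5592 -0.2953] [0.0501 0.1407] 23.2 slope 0.215 tip dir 113.4 z [0.0064 0.0353]
orange [ 391  208  169  130 9513] [ 0.7326 -0.345 ] [0.0561 0.1153] 84.1 slope 0.214 tip dir -12.8 z [0.022 0.045]
```

View pics/w2.png

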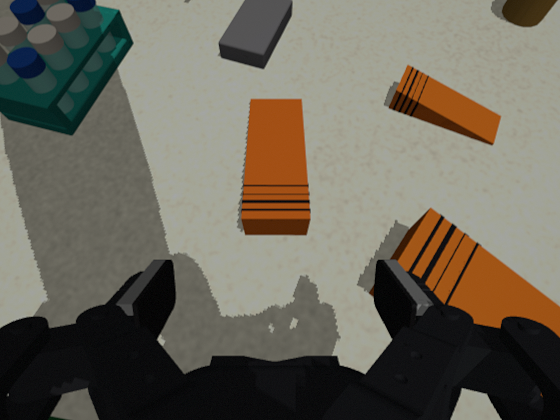

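```bash
python3 - <<'E'
from h import *
show()
U=np.array([np.cos(np.radians(113.3)),np.sin(np.radians(113.3)),0]); T=Rt(113.3,40)
g=np.array([.5592,-.2953,.012])-.042*U
plan([(g-.035*T[:,2],T,4),(g,T,4)])
E
```

```text
t 4.75 tcp [ 0.5992 -0.3895  0.0847] x [-0.304  0.702  0.644] y [ 0.917  0.4   -0.003] z [-0.26   0.589 -0.765] F [ 0.1  0.2 -0.3] w 0.0859 q [-0.76  0.77  1.12  0.27  1.9  -1.17]
WP [ 0.585 -0.355  0.039]
[[-0.02,0.02,1.49,-0.001,-0.0,0.0],[-0.01,0.02,1.48,-0.001,-0.0,0.0],[-0.02,0.02,1.49,-0.001,-0.0,0.0],[-0.01,0.02,1.48,-0.001,-0.0,0.0]]
WP [ 0.576 -0.334  0.012]
[[-0.0,0.0,0.88,-0.0,-0.0,0.0],[-0.0,0.0,0.87,-0.0,-0.0,0.0],[-0.01,0.0,0.88,-0.0,-0.0,0.0],[0.0,0.0,0.87,-0.0,-0.0,0.0]]
end [ 0.5758 -0.3339  0.012 ]
```

apply_moves:
  commands:
    - [0, 0, 1.5, 0, 0, 0]
    - [0, 0, 1.5, 0, 0, 0]
    - [0, 0, 1.5, 0, 0, 0]
    - [0, 0, 1.5, 0, 0, 0]
    - [0, 0.05, 0.9, 0, 0, 0]
    - [0, 0, 0.9, 0, 0, 0]
    - [0, 0, 0.9, 0, 0, 0]
    - [0, 0, 0.8, 0, 0, 0]
    - [0, 0, 0, 0, 0, 0]
    - [0, 0, 0, 0, 0, 0]

```text
time: 5.75
tcp_pos: [0.5744, -0.3337, 0.0117]
tool_rot: [-1.376, -2.097, -0.499]
force: [0.2, 0.1, 0.2]
grip_width: 0.0857
```

apply_moves:
  commands:
    - [0, 0, 0, 0, 0, 0]
    - [0, 0, 0, 0, 0, 0]
    - [0, 0, 0, 0, 0, 0]
    - [0, 0, 0, 0, 0, 0]
    - [0, 0, 0, 0, 0, 0]
    - [0, 0, 0, 0, 0, 0]
  hand: 0
  grip_force: 70

```text
time: 6.35
tcp_pos: [0.5753, -0.3348, 0.0133]
tool_rot: [-1.378, -2.1, -0.498]
force: [1.5, -3.7, 5.7]
grip_width: 0.0388
```

```bash
python3 - <<'E'
from h import *
show(); f=eyes.grab_frame("wrist"); wedge_fit(f); show()
for i in range(3): eyes.grab_frame("wrist"); show()
save(f["img"],"w3.png")
E
```

```text
t 6.35 tcp [ 0.5753 -0.3348  0.0133] x [-0.305  0.703  0.642] y [ 0.917  0.399 -0.002] z [-0.258  0.588 -0.767] F [ 1.5 -3.7  5.7] w 0.0388 q [-0.73  0.73  1.31  0.27  1.75 -1.18]
orange [ 429   48  131  106 7163] [ 0.679  -0.1792] [0.0388 0.0871] 87.4 slope 0.215 tip dir -8.6 z [0.004  0.0253]
orange [  223    95   102   201 17207] [ 0.5594 -0.2964] [0.0502 0.1456] 23.5 slope 0.216 tip dir 113.4 z [0.0067 0.0356]
orange [ 458  268  102  112 6510] [ 0.6933 -0.3302] [0.0349 0.0316] 82.1 slope 0.167 tip dir -12.8 z [0.0087 0.0457]
t 6.4 tcp [ 0.5753 -0.3349  0.0134] x [-0.305  0.703  0.642] y [ 0.917  0.399 -0.002] z [-0.258  0.588 -0.767] F [ 1.9 -4.3  6.1] w 0.0389 q [-0.73  0.73  1.31  0.27  1.75 -1.18]
t 6.45 tcp [ 0.5753 -0.3348  0.0133] x [-0.305  0.703  0.642] y [ 0.917  0.399 -0.002] z [-0.258  0.588 -0.767] F [ 1.1 -4.   5.6] w 0.0387 q [-0.73  0.73  1.31  0.27  1.75 -1.18]
t 6.5 tcp [ 0.5753 -0.3349  0.0133] x [-0.305  0.703  0.642] y [ 0.917  0.399 -0.002] z [-0.258  0.588 -0.767] F [ 0.9 -4.   5.7] w 0.0389 q [-0.73  0.73  1.31  0.27  1.75 -1.18]
t 6.55 tcp [ 0.5753 -0.3349  0.0134] x [-0.305  0.703  0.642] y [ 0.917  0.399 -0.002] z [-0.258  0.588 -0.767] F [ 1.8 -3.6  5.4] w 0.0387 q [-0.73  0.73  1.31  0.27  1.75 -1.18]
```

View pics/w3.png

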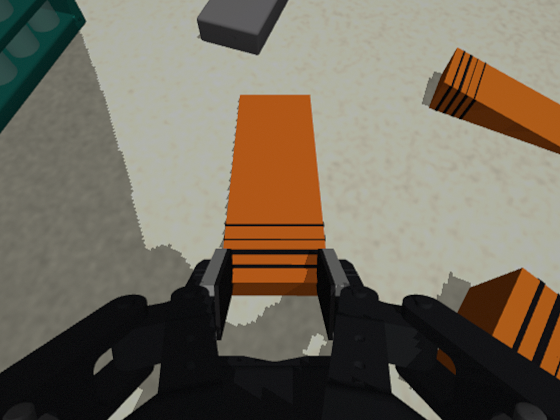

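Pads are on either side of the tail (about 225 and 325 px, row 270). The width reading is smaller than 50 mm, so I'll test-lift.

apply_moves:
  commands:
    - [0.64, 0, -0.77, 0, 0, 0]
    - [0.64, 0, -0.77, 0, 0, 0]
    - [0.64, 0, -0.77, 0, 0, 0]
    - [0, 0, 0, 0, 0, 0]

```text
time: 6.95
tcp_pos: [0.5755, -0.3342, 0.0442]
tool_rot: [-1.377, -2.101, -0.499]
force: [1.1, -0.9, 0.7]
grip_width: 0.0219
```

```bash
python3 - <<'E'
from h import *
show(); f=eyes.grab_frame("wrist"); wedge_fit(f); show()
E
```

```text
t 6.95 tcp [ 0.5755 -0.3342  0.0442] x [-0.305  0.703  0.642] y [ 0.917  0.4   -0.002] z [-0.258  0.588 -0.766] F [ 1.1 -0.9  0.7] w 0.0219 q [-0.73  0.69  1.31  0.28  1.78 -1.17]
orange [ 413   83  138  100 6502] [ 0.6852 -0.1799] [0.0378 0.0994] 87.2 slope 0.214 tip dir -7.3 z [0.004  0.0252]
orange [  151   124   175   194 12905] [ 0.5464 -0.3059] [0.0596 0.1405] 1.4 slope 0.656 tip dir 158.7 z [0.0129 0.0494]
orange [ 436  284  124  101 5221] [ 0.7061 -0.3263] [0.0268 0.0552] 85.6 slope 0.211 tip dir -12.8 z [0.0126 0.0454]
t 7.0 tcp [ 0.5753 -0.3341  0.0433] x [-0.305  0.703  0.643] y [ 0.917  0.4   -0.002] z [-0.259  0.589 -0.766] F [-0.3 -0.4  0.1] w 0.0137 q [-0.73  0.69  1.31  0.28  1.78 -1.17]
```

apply_moves:
  commands:
    - [0, 0, 0, 0, 0, 0]
    - [0, 0, 0, 0, 0, 0]
    - [0, 0, 0, 0, 0, 0]
  hand: 0.6

```text
time: 7.3
tcp_pos: [0.5743, -0.3335, 0.0413]
tool_rot: [-1.375, -2.097, -0.498]
force: [0.8, -0.8, 0.2]
grip_width: 0.0516
```

```bash
python3 - <<'E'
from h import *
show(); f=eyes.grab_frame("wrist"); wedge_fit(f); save(f["img"],"w4.png")
E
```

```text
t 7.3 tcp [ 0.5743 -0.3335  0.0413] x [-0.303  0.701  0.645] y [ 0.917  0.4   -0.004] z [-0.26   0.59  -0.764] F [ 0.8 -0.8  0.2] w 0.0516 q [-0.73  0.7   1.31  0.28  1.78 -1.17]
orange [ 415   81  145  102 6704] [ 0.6852 -0.18  ] [0.0381 0.0995] 87.4 slope 0.214 tip dir -7.6 z [0.004  0.0251]
orange [  186   130   149   201 13658] [ 0.5576 -0.3062] [0.1416 0.0511] 89.2 slope 0.216 tip dir 89.2 z [0.0066 0.0352]
orange [ 451  285  109   89 3219] [ 0.7054 -0.3243] [0.018 0.049] 79.3 slope 0.209 tip dir -12.3 z [0.0244 0.0455]
orange [ 400  368   55   52 1103] [ 0.6762 -0.373 ] [0.0125 0.0256] 39.6 slope 2.055 tip dir 55.9 z [0.004  0.0452]
```

View pics/w4.png

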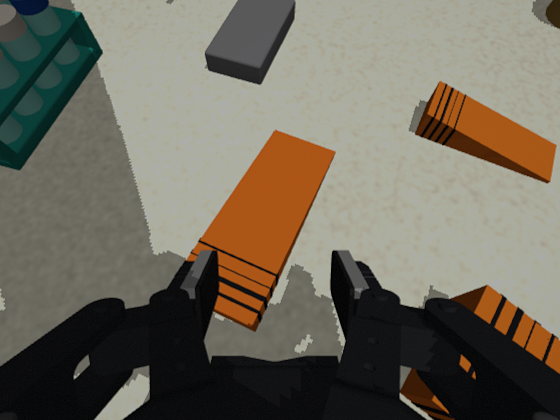

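The first grasp slid over the sloped top edges because the pads sat too high. The wedge dropped flat at (0.558, -0.306), yaw 89°. I'll regrasp lower and with less lean (22°), nearer the centre of mass.

```bash
python3 - <<'E'
from h import *
U=np.array([np.cos(np.radians(89.2)),np.sin(np.radians(89.2)),0]); T=Rt(89.2,22)
g=np.array([.5576,-.3062,.001])-.030*U
s=env.get_state();M=rot(s["tool_rot"]);p=np.array(s["tcp_pos"])
plan([(p+[0,0,.05],M,2),(g-.08*T[:,2],T,4),(g-.02*T[:,2],T,4),(g,T,3)])
E
```

```text
WP [ 0.574 -0.334  0.091]
[[1.61,-0.01,-1.91,0.0,0.0,0.0],[1.62,-0.01,-1.91,0.0,0.0,0.0]]
WP [ 0.557 -0.366  0.075]
[[-0.7,-0.73,-0.06,-0.056,-0.078,0.091],[-0.77,-0.66,-0.04,-0.056,-0.078,0.091],[-0.82,-0.58,-0.01,-0.056,-0.078,0.091],[-0.88,-0.51,0.03,-0.056,-0.078,0.091]]
WP [ 0.557 -0.344  0.02 ]
[[0.0,0.0,1.5,0.0,0.0,-0.0],[0.0,0.0,1.5,0.0,0.0,-0.0],[0.0,0.0,1.5,0.0,0.0,-0.0],[0.0,0.0,1.5,0.0,0.0,-0.0]]
WP [ 0.557 -0.336  0.001]
[[0.0,-0.0,0.67,0.0,0.0,-0.0],[0.0,-0.0,0.66,0.0,0.0,-0.0],[0.01,-0.0,0.67,0.0,0.0,-0.0]]
end [ 0.5572 -0.3362  0.001 ]
```

apply_moves:
  commands:
    - [1.61, 0, -1.91, 0, 0, 0]
    - [1.62, 0, -1.91, 0, 0, 0]
    - [-0.7, -0.73, -0.06, -0.056, -0.078, 0.091]
    - [-0.77, -0.66, -0.04, -0.056, -0.078, 0.091]
    - [-0.82, -0.58, -0.01, -0.056, -0.078, 0.091]
    - [-0.88, -0.51, 0.03, -0.056, -0.078, 0.091]
    - [0, 0, 1.5, 0, 0, 0]
    - [0, 0, 1.5, 0, 0, 0]
    - [0, 0, 0, 0, 0, 0]
    - [0, 0, 0, 0, 0, 0]
  hand: 1

```text
time: 8.35
tcp_pos: [0.5572, -0.354, 0.0459]
tool_rot: [-2.024, -1.997, -0.394]
force: [0.8, -0.7, -0.1]
grip_width: 0.0854
```

```bash
python3 - <<'E'
from h import *
f=eyes.grab_frame("wrist"); wedge_fit(f)
for i in range(4): show(); spotter.spot_in("wrist","wedge")
U=np.array([np.cos(np.radians(89.2)),np.sin(np.radians(89.2)),0]); T=Rt(89.2,22)
g=np.array([.5576,-.3062,.001])-.030*U
plan([(g-.015*T[:,2],T,3),(g,T,2)])
E
```

```text
orange [ 376    0  137   29 3644] [ 0.6847 -0.1891] [0.0225 0.1006] 89.8 slope 0.217 tip dir -28.2 z [0.0037 0.0237]
orange [  228    78    87   206 16174] [ 0.5562 -0.3065] [0.1407 0.0525] 89.3 slope 0.216 tip dir 89.6 z [0.0065 0.0355]
orange [  440   165   120   133 12367] [ 0.7118 -0.3444] [0.0782 0.0714] 76.2 slope 0.117 tip dir -18.1 z [0.0066 0.0455]
t 8.4 tcp [ 0.5576 -0.3547  0.0468] x [0.012 0.927 0.375] y [ 1.    -0.013 -0.   ] z [ 0.005  0.375 -0.927] F [ 0.3 -0.2 -0.4] w 0.0851 q [-0.77  0.44  1.58  0.28  1.4  -0.85]
t 8.45 tcp [ 0.5579 -0.3551  0.0475] x [0.012 0.927 0.374] y [ 1.    -0.014  0.001] z [ 0.006  0.374 -0.927] F [1.  0.  0.4] w 0.0853 q [-0.77  0.44  1.58  0.28  1.4  -0.85]
t 8.5 tcp [ 0.5579 -0.3553  0.0478] x [0.013 0.927 0.374] y [ 1.    -0.014  0.001] z [ 0.006  0.374 -0.928] F [-0.4  0.6  1.2] w 0.0855 q [-0.77  0.44  1.58  0.28  1.4  -0.85]
t 8.55 tcp [ 0.5579 -0.3555  0.0481] x [0.013 0.928 0.373] y [ 1.    -0.014  0.002] z [ 0.007  0.373 -0.928] F [-0.1  0.4  0.4] w 0.0853 q [-0.77  0.44  1.58  0.28  1.4  -0.85]
WP [ 0.557 -0.342  0.015]
[[0.01,-0.03,1.2,0.001,0.001,0.0],[0.01,-0.04,1.2,0.001,0.001,0.0],[0.0,-0.03,1.2,0.001,0.001,0.0]]
WP [ 0.557 -0.336  0.001]
[[0.0,0.0,0.75,-0.001,-0.001,0.0],[0.0,0.0,0.75,-0.001,-0.001,0.0]]
end [ 0.5572 -0.3362  0.001 ]
```

apply_moves:
  commands:
    - [0, -0.05, 1.2, 0, 0, 0]
    - [0, -0.05, 1.2, 0, 0, 0]
    - [0, -0.05, 1.2, 0, 0, 0]
    - [0, 0, 0.8, 0, 0, 0]
    - [0, 0, 0.7, 0, 0, 0]
    - [0, 0, 0, 0, 0, 0]
    - [0, 0, 0, 0, 0, 0]
    - [0, 0, 0, 0, 0, 0]

```text
time: 9.4
tcp_pos: [0.5566, -0.3365, 0.0012]
tool_rot: [-2.029, -2.0, -0.394]
force: [-0.9, 0.3, 0.5]
grip_width: 0.0855
```

apply_moves:
  commands:
    - [0, 0, 0, 0, 0, 0]
    - [0, 0, 0, 0, 0, 0]
    - [0, 0, 0, 0, 0, 0]
    - [0, 0, 0, 0, 0, 0]
    - [0, 0, 0, 0, 0, 0]
  hand: 0
  grip_force: 40

```text
time: 9.9
tcp_pos: [0.5565, -0.3366, 0.0014]
tool_rot: [-2.028, -2.0, -0.394]
force: [-0.8, -0.9, 4.5]
grip_width: 0.0468
```

```bash
python3 - <<'E'
from h import *
show();f=eyes.grab_frame("wrist"); wedge_fit(f);spotter.spot_in("wrist","wedge");show()
save(f["img"],"w5.png")
E
```

```text
t 9.9 tcp [ 0.5565 -0.3366  0.0014] x [0.013 0.928 0.373] y [ 1.    -0.015  0.002] z [ 0.007  0.373 -0.928] F [-0.8 -0.9  4.5] w 0.0468 q [-0.76  0.47  1.63  0.29  1.32 -0.85]
orange [400   0 160   7 698] [ 0.6816 -0.1973] [0.0032 0.0942] 88.0 slope 0.635 tip dir 89.1 z [0.0031 0.0074]
orange [  217    67   116   269 26889] [ 0.5576 -0.3068] [0.1404 0.0506] 89.7 slope 0.216 tip dir 89.7 z [0.0067 0.0356]
orange [ 483  182   77  150 9097] [ 0.6766 -0.3426] [0.0644 0.007 ] 80.4 slope 1.537 tip dir 163.6 z [0.0043 0.0455]
t 10.0 tcp [ 0.5565 -0.3365  0.0014] x [0.013 0.928 0.373] y [ 1.    -0.015  0.002] z [ 0.007  0.373 -0.928] F [-1.1 -1.1  6.4] w 0.0466 q [-0.76  0.47  1.63  0.29  1.32 -0.85]
```

View pics/w5.png

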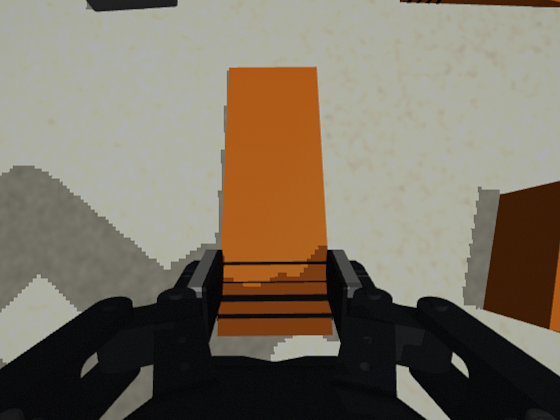

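```bash
cat >> h.py <<'E'
YAW=96.95; SX=np.array([np.cos(np.radians(YAW)),np.sin(np.radians(YAW)),0]); SY=np.array([-SX[1],SX[0],0]); SO=np.array([.5279,.0660,0])
def toS(p): p=np.array(p)-SO; return np.array([p@SX,p@SY,p[2]])
def fromS(x,y,z): return SO+x*SX+y*SY+[0,0,z]
E
python3 - <<'E'
from h import *
w=np.load("wrist1.npz")["w"]
k=(w[...,2]>.012)&(w[...,2]<.03)&(w[...,0]>.42)&(w[...,0]<.55)&(w[...,1]<-.08)&(w[...,1]>-.21)
p=w[k]; print(len(p),cv2.boxPoints(cv2.minAreaRect(p[:,:2].astype(np.float32))).round(3).tolist())
s=env.get_state(); M=rot(s["tool_rot"]); p=np.array(s["tcp_pos"])
c=np.array([.5576,-.3068,0]); dz=p[2]+.002
off=30
a=np.array([.580,-.235,dz]); T1=Rt(93,22)
def tcp(x,y): return fromS(x-.030,y,dz)
print(toS(c),tcp(-.22,-.01),tcp(-.12,0))
plan([(p+[0,0,.002],M,1),([.582,-.26,dz],Rt(93,22),6),([.583,-.17,dz],Rt(YAW,22),5),(tcp(-.13,0),Rt(YAW,22),5)])
E
```

```text
3634 [[0.4480000138282776, -0.11100000143051147], [0.453000009059906, -0.20100000500679016], [0.5040000081062317, -0.1979999989271164], [0.49799999594688416, -0.1080000028014183]]
[-0.37365451  0.0156282   0.        ] [ 0.56807731 -0.180953    0.00342602] [ 0.54605047 -0.08289782  0.00342602]
WP [ 0.556 -0.337  0.003]
[[0.07,0.0,-0.19,0.0,0.0,0.0]]
WP [ 0.582 -0.26   0.003]
[[1.19,0.41,0.48,0.004,0.0,-0.01],[1.18,0.42,0.48,0.004,0.0,-0.01],[1.19,0.43,0.47,0.004,0.0,-0.01],[1.17,0.45,0.48,0.004,0.0,-0.01],[1.17,0.46,0.47,0.004,0.0,-0.01],[1.17,0.48,0.47,0.004,0.0,-0.01]]
WP [ 0.583 -0.17   0.003]
[[1.67,0.11,0.67,0.006,0.0,-0.013],[1.66,0.13,0.67,0.006,0.0,-0.013],[1.67,0.17,0.67,0.006,0.0,-0.013],[1.66,0.18,0.66,0.006,0.0,-0.013],[1.66,0.21,0.67,0.006,0.0,-0.013]]
WP [ 0.547 -0.093  0.003]
[[1.5,-0.52,0.6,-0.0,0.0,-0.0],[1.5,-0.52,0.61,-0.0,0.0,-0.0],[1.5,-0.53,0.6,-0.0,0.0,-0.0],[1.5,-0.52,0.61,-0.0,0.0,-0.0],[1.51,-0.52,0.6,-0.0,0.0,-0.0]]
end [ 0.5472 -0.0928  0.0035]
```

apply_moves:
  commands:
    - [0.07, 0, -0.19, 0, 0, 0]
    - [0.6, 0.2, 0.24, 0.002, 0, -0.005]
    - [1.19, 0.41, 0.48, 0.004, 0, -0.01]
    - [1.18, 0.42, 0.48, 0.004, 0, -0.01]
    - [1.19, 0.43, 0.47, 0.004, 0, -0.01]
    - [1.17, 0.45, 0.48, 0.004, 0, -0.01]
    - [1.17, 0.46, 0.47, 0.004, 0, -0.01]
    - [0.6, 0.24, 0.24, 0.002, 0, -0.005]
    - [0, 0, 0, 0, 0, 0]

```text
time: 10.9
tcp_pos: [0.5816, -0.2579, 0.0026]
tool_rot: [-1.955, -2.06, -0.38]
force: [0.3, 0.5, -1.1]
grip_width: 0.0466
```

```bash
python3 - <<'E'
from h import *
show();f=eyes.grab_frame("wrist"); wedge_fit(f);show()
E
```

```text
t 10.9 tcp [ 0.5816 -0.2579  0.0026] x [-0.048  0.926  0.374] y [0.999 0.052 0.001] z [-0.018  0.373 -0.928] F [ 0.3  0.5 -1.1] w 0.0466 q [-0.64  0.43  1.68  0.3   1.29 -0.82]
orange [  371    55   178    99 12604] [ 0.6851 -0.1797] [0.0372 0.1002] 87.1 slope 0.213 tip dir -4.7 z [0.0047 0.0257]
orange [  218    69   115   267 26646] [ 0.5799 -0.2281] [0.0522 0.1403] 3.4 slope 0.224 tip dir 93.4 z [0.0067 0.0367]
t 10.95 tcp [ 0.5814 -0.2586  0.0026] x [-0.048  0.926  0.373] y [0.999 0.051 0.001] z [-0.018  0.373 -0.928] F [-0.6  1.1 -1.9] w 0.0467 q [-0.64  0.43  1.68  0.3   1.29 -0.82]
```

```bash
python3 - <<'E'
from h import *
s=env.get_state(); dz=.003
def tcp(x,y): return fromS(x-.030,y,dz)
plan([([.571,-.19,dz],Rt(YAW,22),6),(tcp(-.12,-.001),Rt(YAW,22),6)])
E
```

```text
WP [ 0.571 -0.19   0.003]
[[1.07,-0.12,0.42,0.005,0.0,-0.011],[1.07,-0.1,0.43,0.005,0.0,-0.011],[1.07,-0.08,0.42,0.005,0.0,-0.011],[1.08,-0.08,0.43,0.005,0.0,-0.011],[1.07,-0.06,0.42,0.005,0.0,-0.011],[1.08,-0.04,0.43,0.005,0.0,-0.011]]
WP [ 0.547 -0.083  0.003]
[[1.69,-0.18,0.68,-0.0,0.0,0.0],[1.69,-0.17,0.68,-0.0,0.0,0.0],[1.69,-0.18,0.68,-0.0,0.0,0.0],[1.69,-0.18,0.68,-0.0,0.0,0.0],[1.69,-0.17,0.68,-0.0,0.0,0.0],[1.69,-0.18,0.68,-0.0,0.0,0.0]]
end [ 0.547  -0.0828  0.003 ]
```

apply_moves:
  commands:
    - [1.07, -0.12, 0.42, 0.005, 0, -0.011]
    - [1.07, -0.1, 0.43, 0.005, 0, -0.011]
    - [1.07, -0.08, 0.42, 0.005, 0, -0.011]
    - [1.08, -0.08, 0.43, 0.005, 0, -0.011]
    - [1.07, -0.06, 0.42, 0.005, 0, -0.011]
    - [1.08, -0.04, 0.43, 0.005, 0, -0.011]
    - [1.69, -0.18, 0.68, 0, 0, 0]
    - [1.69, -0.17, 0.68, 0, 0, 0]
    - [1.69, -0.18, 0.68, 0, 0, 0]
    - [1.69, -0.18, 0.68, 0, 0, 0]
    - [1.69, -0.17, 0.68, 0, 0, 0]
    - [1.0, -0.1, 0.4, 0, 0, 0]

```text
time: 12.15
tcp_pos: [0.548, -0.0885, 0.0029]
tool_rot: [-1.875, -2.121, -0.361]
force: [-0.8, -0.4, -0.3]
grip_width: 0.0466
```

apply_moves:
  commands:
    - [0.69, -0.08, 0.28, 0, 0, 0]
    - [0, 0, 0, 0, 0, 0]
    - [0, 0, 0, 0, 0, 0]

```text
time: 12.45
tcp_pos: [0.5473, -0.0835, 0.0032]
tool_rot: [-1.876, -2.121, -0.361]
force: [-0.1, -0.0, -1.1]
grip_width: 0.0469
```

```bash
cat >> h.py <<'E'
def align(f):
    """rails and wedge in the same wrist frame, expressed in S"""
    w=cloud(f); s=np.stack([(w-SO)@SX,(w-SO)@SY,w[...,2]],-1)
    hsv=cv2.cvtColor(f["img"],cv2.COLOR_RGB2HSV); om=(hsv[...,0]<16)&(hsv[...,1]>130)
    r=s[(s[...,2]>.008)&(s[...,2]<.023)&(s[...,0]>-.022)&(s[...,0]<-.009)&~om&(abs(s[...,1])<.05)]*1000
    L=r[r[:,1]>5];Rr=r[r[:,1]<-5]
    for n,q in (("L",L),("R",Rr)):
        if len(q)>5: print("rail",n,len(q),"y",np.percentile(q[:,1],[3,97]).round(1),"xmin",np.percentile(q[:,0],3).round(1))
    p=s[om&(s[...,2]>.002)&(s[...,2]<.05)&(abs(s[...,1])<.06)&(s[...,0]<.1)&(s[...,0]>-.25)]
    rr=cv2.minAreaRect((p[:,:2]*1000).astype(np.float32)); print("wedge S centre",np.round(rr[0],1),np.round(rr[1],1),round(rr[2],1),"xmax",np.percentile(p[:,0],99.5).round(4))
E
python3 - <<'E'
from h import *
show();f=eyes.grab_frame("wrist"); wedge_fit(f);align(f);show();print(toS(env.get_state()["tcp_pos"]))
save(f["img"],"w6.png")
E
```

```text
t 12.45 tcp [ 0.5473 -0.0835  0.0032] x [-0.113  0.921  0.373] y [ 0.993  0.122 -0.002] z [-0.047  0.37  -0.928] F [-0.1 -0.  -1.1] w 0.0469 q [-0.43  0.24  1.92  0.35  1.2  -0.71]
orange [   0    0   33  131 2603] [ 0.3935 -0.0037] [0.0082 0.0736] 0.7 slope 1.634 tip dir -3.9 z [0.0091 0.0246]
orange [  217    69   115   267 26549] [ 0.5445 -0.0541] [0.0502 0.1398] 7.5 slope 0.229 tip dir 96.7 z [0.0068 0.0375]
rail L 327 y [29.4 40.6] xmin -20.0
rail R 400 y [-48.5 -28.6] xmin -19.9
wedge S centre [-120.4   -0.8] [141.4  52.4] 0.5 xmax -0.0528
t 12.5 tcp [ 0.5474 -0.0838  0.0031] x [-0.112  0.921  0.373] y [ 0.993  0.122 -0.002] z [-0.047  0.37  -0.928] F [-0.1  0.7 -1.1] w 0.0471 q [-0.43  0.24  1.92  0.35  1.2  -0.71]
[-0.15103244 -0.00123011  0.00314749]
```

View pics/w6.png

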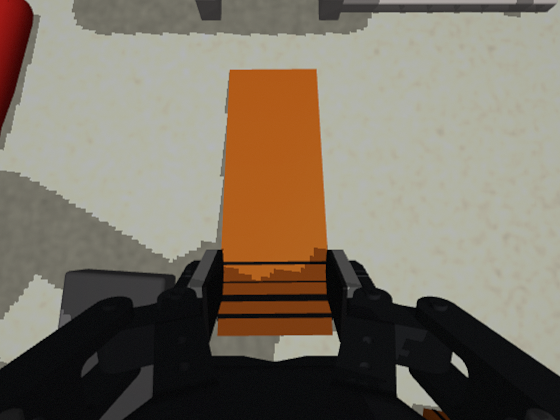

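Picture: the rail ends are at the top (208 and 330 px) and the wedge is held between them at 229..317 px. It is aligned to about 1 mm, so I'll slide it in to tip about +17 mm.

apply_moves:
  commands:
    - [0.87, -0.1, 0.47, 0, 0, 0]
    - [1.12, 0, 0.45, 0, 0, 0]
    - [1.12, 0, 0.45, 0, 0, 0]
    - [1.12, 0, 0.45, 0, 0, 0]
    - [1.12, 0, 0.45, 0, 0, 0]
    - [0.84, 0, 0.33, 0, 0, 0]
    - [0, 0, 0, 0, 0, 0]
    - [0, 0, 0, 0, 0, 0]

```text
time: 13.3
tcp_pos: [0.5379, -0.0165, 0.0021]
tool_rot: [-1.876, -2.121, -0.361]
force: [-0.8, -0.4, -1.3]
grip_width: 0.0471
```

```bash
python3 - <<'E'
from h import *
show();f=eyes.grab_frame("wrist"); wedge_fit(f);align(f);show();print(toS(env.get_state()["tcp_pos"]))
save(f["img"],"w7.png")
E
```

```text
t 13.3 tcp [ 0.5379 -0.0165  0.0021] x [-0.113  0.921  0.373] y [ 0.992  0.123 -0.002] z [-0.048  0.37  -0.928] F [-0.8 -0.4 -1.3] w 0.0471 q [-0.32  0.19  1.99  0.37  1.16 -0.63]
orange [  217    91   115   245 24732] [0.5361 0.005 ] [0.0504 0.1243] 7.6 slope 0.22 tip dir 96.6 z [0.01   0.0363]
orange [   0  110   24  110 1498] [0.3942 0.0059] [0.0066 0.0557] 1.6 slope 0.933 tip dir -10.2 z [0.0088 0.0223]
rail L 672 y [29.3 40.7] xmin -19.5
rail R 799 y [-48.6 -28.5] xmin -19.3
wedge S centre [-65.8   1.1] [ 55.6 133. ] 89.8 xmax -0.0005
t 13.35 tcp [ 0.538  -0.0168  0.0021] x [-0.113  0.921  0.373] y [ 0.992  0.122 -0.002] z [-0.047  0.37  -0.928] F [ 0.3  0.6 -1.2] w 0.0468 q [-0.32  0.19  1.99  0.37  1.16 -0.63]
[-8.34517583e-02  1.58057155e-05  2.12635995e-03]
```

apply_moves:
  commands:
    - [0, 0, 0, 0, 0, 0]
    - [0, 0, 0, 0, 0, 0]
    - [0, 0, 0, 0, 0, 0]
    - [0, 0, 0, 0, 0, 0]
    - [0, 0, -2, 0, 0, 0]
    - [0, 0, -2, 0, 0, 0]
    - [0, 0, -2, 0, 0, 0]
    - [0, 0, -2, 0, 0, 0]
  hand: 0.9

```text
time: 14.15
tcp_pos: [0.5417, -0.0468, 0.077]
tool_rot: [-1.876, -2.12, -0.361]
force: [-0.2, 0.6, 0.4]
grip_width: 0.0767
```

```bash
python3 - <<'E'
from h import *
show();f=eyes.grab_frame("wrist"); wedge_fit(f);align(f)
T=Rt(YAW,42)
plan([(fromS(-.165,0,.06),T,4),(fromS(-.150,0,.013),T,4)])
E
```

```text
t 14.15 tcp [ 0.5417 -0.0468  0.077 ] x [-0.112  0.921  0.374] y [ 0.993  0.122 -0.002] z [-0.047  0.371 -0.928] F [-0.2  0.6  0.4] w 0.0767 q [-0.37  0.11  1.93  0.35  1.31 -0.62]
orange [ 453   54   65   35 1690] [0.6669 0.0838] [0.04   0.0224] 10.1 slope 0.059 tip dir -128.0 z [0.0472 0.0542]
orange [  238    98    75   163 11196] [0.5351 0.0044] [0.0525 0.1255] 7.5 slope 0.216 tip dir 97.7 z [0.0096 0.0356]
orange [  37  109   60  115 4242] [ 0.3774 -0.0063] [0.0891 0.0368] 87.9 slope 0.398 tip dir -4.4 z [0.0145 0.0281]
rail L 308 y [29.3 40.5] xmin -19.7
rail R 385 y [-48.8 -28.7] xmin -19.5
wedge S centre [-62.    0.5] [125.5  53.3] 0.3 xmax -0.0004
WP [ 0.548 -0.098  0.06 ]
[[-1.34,-0.06,0.02,0.001,0.088,0.0],[-1.33,-0.06,-0.1,0.001,0.088,0.0],[-1.32,-0.06,-0.22,0.001,0.088,0.0],[-1.3,-0.06,-0.33,0.001,0.088,0.0]]
WP [ 0.546 -0.083  0.013]
[[-0.51,0.0,1.12,-0.0,0.0,0.0],[-0.5,0.0,1.13,-0.0,0.0,0.0],[-0.51,0.01,1.12,-0.0,0.0,0.0],[-0.51,-0.0,1.12,-0.0,0.0,0.0]]
end [ 0.5461 -0.0829  0.013 ]
```

apply_moves:
  commands:
    - [-1.34, -0.06, 0.02, 0.001, 0.088, 0]
    - [-1.33, -0.06, -0.1, 0.001, 0.088, 0]
    - [-1.32, -0.06, -0.22, 0.001, 0.088, 0]
    - [-1.3, -0.06, -0.33, 0.001, 0.088, 0]
    - [0, 0, 0, 0, 0, 0]
    - [-0.51, 0, 1.12, 0, 0, 0]
    - [-0.5, 0, 1.13, 0, 0, 0]
    - [-0.51, 0, 1.12, 0, 0, 0]
    - [-0.51, 0, 1.12, 0, 0, 0]
    - [0, 0, 0, 0, 0, 0]
    - [0, 0, 0, 0, 0, 0]
  hand: 0

```text
time: 15.3
tcp_pos: [0.5429, -0.0802, 0.0085]
tool_rot: [-1.664, -1.883, -0.635]
force: [-0.2, 0.5, 0.7]
grip_width: -0.0003
```

```bash
python3 - <<'E'
from h import *
f=eyes.grab_frame("wrist");align(f)
show();print(toS(env.get_state()["tcp_pos"]))
save(f["img"],"w8.png")
T=Rt(YAW,42); plan([(fromS(-.09,0,.013),T,6)])
E
```

```text
rail L 418 y [29.4 40.8] xmin -20.1
rail R 492 y [-48.4 -28.6] xmin -19.9
wedge S centre [-58.8   1.4] [133.8  55.1] 0.3 xmax 0.0057
t 15.35 tcp [ 0.5434 -0.0807  0.0089] x [-0.089  0.737  0.67 ] y [ 0.992  0.125 -0.005] z [-0.087  0.665 -0.742] F [-0.9  0.4  0.4] w 0.0001 q [-0.54  0.39  1.83  0.56  1.45 -0.89]
[-0.14746436  0.00235042  0.00894847]
WP [ 0.539 -0.023  0.013]
[[0.76,0.04,0.59,-0.001,-0.0,-0.0],[0.75,0.04,0.59,-0.001,-0.0,-0.0],[0.76,0.05,0.6,-0.001,-0.0,-0.0],[0.75,0.04,0.59,-0.001,-0.0,-0.0],[0.76,0.04,0.59,-0.001,-0.0,-0.0],[0.76,0.04,0.59,-0.001,-0.0,-0.0]]
end [ 0.5388 -0.0233  0.013 ]
```

View pics/w8.png

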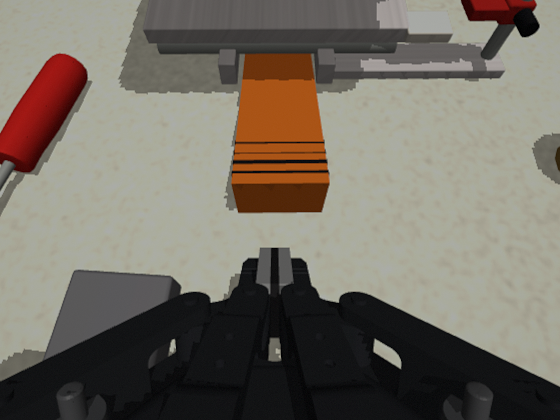

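Picture: the wedge is in the channel between the rail ends (228 and 325 px) with its tip under the lip. The shut fingers (275, 265) are centred behind the tail, and both tabs are visible at top right. Now I'll push.

apply_moves:
  commands:
    - [0.85, 0.08, 0.5, 0, 0, 0]
    - [0.83, 0.08, 0.5, 0, 0, 0]
    - [0.78, 0.08, 0.65, 0, 0, 0]
    - [0.74, 0, 0.67, 0, 0, 0]
    - [0.74, 0, 0.67, 0, 0, 0]
    - [0.74, 0, 0.67, 0, 0, 0]
    - [0.74, 0, 0.67, 0, 0, 0]

```text
time: 16.05
tcp_pos: [0.5383, -0.0135, 0.013]
tool_rot: [-1.67, -1.888, -0.634]
force: [1.2, -12.7, 4.5]
grip_width: 0.0002
```

```bash
cat >> h.py <<'E'
def tabs(f):
    w=cloud(f); s=np.stack([(w-SO)@SX,(w-SO)@SY,w[...,2]],-1); im=f["img"].astype(int); z=s[...,2]
    hsv=cv2.cvtColor(f["img"],cv2.COLOR_RGB2HSV)
    red=((hsv[...,0]<8)|(hsv[...,0]>172))&(hsv[...,1]>150)&(im[...,0]>90)
    a=red&(s[...,1]<-.122)&(s[...,1]>-.142)&(abs(s[...,0])<.010)&(z>.03)
    b=(hsv[...,1]<40)&(s[...,1]<-.094)&(s[...,1]>-.112)&(abs(s[...,0])<.009)&(z>.03)&(z<.075)
    print("red z",a.sum(),(np.median(z[a])*1000).round(2),"white z",b.sum(),(np.median(z[b])*1000).round(2),"diff",((np.median(z[b])-np.median(z[a]))*1000).round(2))
E
python3 - <<'E'
from h import *
f=eyes.grab_frame("wrist");align(f);tabs(f);wedge_fit(f)
show();print(toS(env.get_state()["tcp_pos"]))
E
```

```text
rail L 492 y [29.3 40.7] xmin -19.8
rail R 587 y [-48.4 -28.6] xmin -19.6
wedge S centre [-51.5  -0.3] [ 55.6 102.8] 89.1 xmax -0.0019
red z 951 51.84 white z 774 37.69 diff -14.15
orange [ 480   67   80   39 2348] [0.6654 0.0832] [0.0366 0.0228] 5.8 slope 0.075 tip dir -129.7 z [0.0447 0.0534]
orange [  221   128   108   156 12491] [0.5374 0.0112] [0.0527 0.1098] 7.7 slope 0.215 tip dir 98.2 z [0.0148 0.0354]
orange [   0  134   58  126 4138] [ 0.3852 -0.0027] [0.0725 0.0229] 88.6 slope 0.815 tip dir -2.8 z [0.0097 0.0278]
t 16.1 tcp [ 0.5381 -0.0123  0.0134] x [-0.091  0.74   0.667] y [ 0.992  0.124 -0.003] z [-0.085  0.662 -0.745] F [ 1.6 -5.4  2.3] w -0.0002 q [-0.45  0.33  1.91  0.6   1.39 -0.83]
[-0.07893458 -0.00065169  0.01335457]
```

```bash
python3 - <<'E'
from h import *
f=eyes.grab_frame("wrist"); g=eyes.grab_frame("side"); tabs(f)
w=cloud(f); s=np.stack([(w-SO)@SX,(w-SO)@SY,w[...,2]],-1)*1000
print([(v,*s[v,275].round(0).astype(int),*f["img"][v,275]) for v in range(60,330,10)])
a=cv2.resize(f["img"],(500,375)); b=cv2.resize(g["img"][150:260,210:360],(300,220),interpolation=cv2.INTER_CUBIC)
o=np.zeros((375,800,3),np.uint8);o[:,:500]=a;o[:220,500:]=cv2.convertScaleAbs(b,alpha=1.4);save(o,"w9.png")
print(toS(env.get_state()["tcp_pos"]))
E
```

```text
red z 959 51.9 white z 774 37.96 diff -13.94
[(60, np.int64(-34), np.int64(-2), np.int64(96), np.uint8(21), np.uint8(23), np.uint8(23)), (70, np.int64(20), np.int64(-2), np.int64(44), np.uint8(7), np.uint8(7), np.uint8(8)), (80, np.int64(18), np.int64(-2), np.int64(39), np.uint8(116), np.uint8(111), np.uint8(109)), (90, np.int64(9), np.int64(-2), np.int64(39), np.uint8(116), np.uint8(112), np.uint8(110)), (100, np.int64(3), np.int64(-2), np.int64(37), np.uint8(117), np.uint8(113), np.uint8(111)), (110, np.int64(-5), np.int64(-2), np.int64(38), np.uint8(82), np.uint8(79), np.uint8(78)), (120, np.int64(-4), np.int64(-2), np.int64(28), np.uint8(75), np.uint8(71), np.uint8(71)), (130, np.int64(-3), np.int64(-2), np.int64(17), np.uint8(102), np.uint8(56), np.uint8(30)), (140, np.int64(-10), np.int64(-2), np.int64(16), np.uint8(124), np.uint8(59), np.uint8(16)), (150, np.int64(-19), np.int64(-2), np.int64(18), np.uint8(125), np.uint8(59), np.uint8(15)), (160, np.int64(-29), np.int64(-2), np.int64(21), np.uint8(119), np.uint8(56), np.uint8(14)), (170, np.int64(-36), np.int64(-2), np.int64(2
[... 778 characters left out ...]
uint8(20)), (260, np.int64(-102), np.int64(-2), np.int64(56), np.uint8(20), np.uint8(19), np.uint8(19)), (270, np.int64(-108), np.int64(-2), np.int64(63), np.uint8(22), np.uint8(20), np.uint8(22)), (280, np.int64(-113), np.int64(-2), np.int64(68), np.uint8(19), np.uint8(19), np.uint8(18)), (290, np.int64(-117), np.int64(-2), np.int64(69), np.uint8(28), np.uint8(27), np.uint8(27)), (300, np.int64(-119), np.int64(-2), np.int64(66), np.uint8(17), np.uint8(16), np.uint8(17)), (310, np.int64(-123), np.int64(-2), np.int64(64), np.uint8(17), np.uint8(16), np.uint8(18)), (320, np.int64(-126), np.int64(-3), np.int64(62), np.uint8(15), np.uint8(14), np.uint8(16))]
[-0.07899912 -0.00062153  0.01344355]
```

View pics/w9.png

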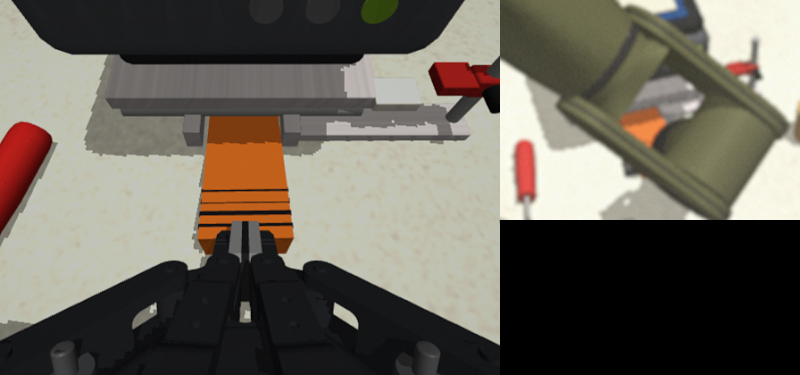

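The depth data show the real fingertips are about 20–30 mm short of where I took them to be. They are riding at the top edge of the tail, with the wedge at tip about +38 mm and the white tab about 14 mm low. I'll back off and measure the fingertip from the depth map.

apply_moves:
  commands:
    - [-0.74, 0, -0.67, 0, 0, 0]
    - [-1.5, 0, -1.34, 0, 0, 0]
    - [-1.5, 0, -1.34, 0, 0, 0]
    - [-0.74, 0, -0.67, 0, 0, 0]
    - [0, 0, 0, 0, 0, 0]
    - [0, 0, 0, 0, 0, 0]

```text
time: 16.8
tcp_pos: [0.5443, -0.072, 0.0124]
tool_rot: [-1.666, -1.881, -0.636]
force: [-0.1, -0.3, -0.1]
grip_width: 0.0002
```

```bash
python3 - <<'E'
from h import *
st=env.get_state();f=eyes.grab_frame("wrist"); align(f); tabs(f)
w=cloud(f); s=np.stack([(w-SO)@SX,(w-SO)@SY,w[...,2]],-1)*1000
M=rot(st["tool_rot"]); t=(w-np.array(st["tcp_pos"]))@M*1000
print(toS(st["tcp_pos"]))
for u in (268,275,283): print(u,[(v,*t[v,u].round(0).astype(int).tolist(),int(s[v,u,0]),int(s[v,u,2]),int(f["img"][v,u].sum())) for v in range(232,272,4)])
k=(abs(t[...,1])<25)&(abs(t[...,0])<30)&(w[...,2]>.006)&(t[...,2]>-60)&(s[...,0]<-112)
q=t[k]; print("hand pts max z_tool",np.sort(q[:,2])[-10:].round(1)," at x",q[np.argsort(q[:,2])[-10:],0].round(1), "y range of z>-45",np.percentile(q[q[:,2]>-45][:,1],[1,99]).round(1))
E
```

```text
rail L 415 y [29.3 40.8] xmin -20.1
rail R 484 y [-48.5 -28.6] xmin -19.9
wedge S centre [-50.4  -0.3] [ 55.8 100.4] 88.8 xmax -0.0016
red z 639 51.78 white z 571 37.84 diff -13.94
[-0.13893423  0.00037698  0.01243254]
268 [(232, 1, -2, 16, -127, 1, 495), (236, -1, -2, 15, -129, 1, 498), (240, -2, -2, 12, -132, 1, 492), (244, -4, -2, 10, -135, 2, 487), (248, 11, -1, -34, -153, 45, 247), (252, 11, -1, -38, -156, 48, 266), (256, 12, -1, -43, -159, 52, 265), (260, 11, -1, -46, -161, 54, 267), (264, 12, -1, -51, -164, 58, 267), (268, 12, -1, -55, -166, 60, 266)]
275 [(232, 1, 2, 16, -127, 1, 494), (236, -1, 2, 14, -130, 1, 497), (240, -3, 2, 12, -132, 1, 492), (244, -4, 2, 11, -134, 1, 502), (248, 11, 2, -34, -153, 44, 6), (252, 12, 2, -39, -156, 49, 37), (256, 11, 2, -42, -158, 51, 46), (260, 12, 2, -47, -161, 55, 41), (264, 11, 2, -50, -164, 56, 49), (268, 12, 2, -54, -166, 60, 50)]
283 [(232, 2, 6, 15, -127, 2, 494), (236, -1, 6, 14, -129, 1, 494), (240, -3, 6, 13, -132, 0, 498), (244, -4, 6, 11, -134, 1, 495), (248, 12, 5, -34, -153, 45, 243), (252, 11, 5, -38, -156, 48, 266), (256, 11, 5, -42, -158, 50, 268), (260, 12, 5, -47, -161, 55, 265), (264, 11, 5, -50, -164, 57, 265), (268, 12, 5, -55, -166, 60, 266)]
hand pts max z_tool [-33.1 -33.1 -33.1 -33.1 -33.  -32.9 -32.9 -32.9 -32.8 -32.7]  at x [11.1 11.1 11.1 11.1 11.  11.  11.  11.  10.9 10.9] y range of z>-45 [-11.6  14.5]
```

apply_moves:
  commands:
    - [-0.33, 0, 0.37, 0, 0, 0]
    - [-0.33, 0, 0.37, 0, 0, 0]
    - [-0.33, 0, 0.37, 0, 0, 0]
    - [0, 0, 0, 0, 0, 0]
    - [0, 0, 0, 0, 0, 0]

```text
time: 17.35
tcp_pos: [0.5441, -0.0712, -0.0025]
tool_rot: [-1.665, -1.882, -0.635]
force: [-0.1, 0.4, 0.1]
grip_width: 0.0002
```

```bash
python3 - <<'E'
from h import *
show()
E
```

```text
t 17.35 tcp [ 0.5441 -0.0712 -0.0025] x [-0.088  0.736  0.671] y [ 0.992  0.124 -0.006] z [-0.088  0.665 -0.742] F [-0.1  0.4  0.1] w 0.0002 q [-0.53  0.41  1.84  0.56  1.43 -0.89]
```

apply_moves:
  commands:
    - [-0.2, 0, 0.22, 0, 0, 0]
    - [-0.2, 0, 0.22, 0, 0, 0]
    - [-0.13, 0, 0.15, 0, 0, 0]
    - [0, 0, 0, 0, 0, 0]
    - [0, 0, 0, 0, 0, 0]

```text
time: 17.85
tcp_pos: [0.5443, -0.0714, -0.0102]
tool_rot: [-1.665, -1.883, -0.635]
force: [0.8, 0.3, -0.2]
grip_width: -0.0
```

```bash
python3 - <<'E'
from h import *
show();st=env.get_state();f=eyes.grab_frame("wrist"); align(f); tabs(f)
w=cloud(f); s=np.stack([(w-SO)@SX,(w-SO)@SY,w[...,2]],-1)*1000
print(toS(st["tcp_pos"]),[(v,*s[v,270].round(0).astype(int).tolist()) for v in range(240,262,3)])
E
```

```text
t 17.85 tcp [ 0.5443 -0.0714 -0.0102] x [-0.088  0.736  0.671] y [ 0.992  0.124 -0.005] z [-0.087  0.665 -0.742] F [ 0.8  0.3 -0.2] w -0.0 q [-0.53  0.42  1.84  0.57  1.42 -0.9 ]
rail L 511 y [29.4 40.7] xmin -20.1
rail R 588 y [-48.2 -28.6] xmin -19.7
wedge S centre [-50.4  -0. ] [ 57.5 101.1] 88.0 xmax -0.0015
red z 0 nan white z 407 37.56 diff nan
[-0.13840432  0.00037232 -0.01019513] [(240, -141, 1, 2), (243, -142, 1, 2), (246, -144, 1, 1), (249, -153, 1, 23), (252, -156, 1, 26), (255, -158, 1, 28), (258, -160, 1, 30), (261, -162, 0, 33)]
  return _methods._mean(a, axis=axis, dtype=dtype,
  ret = ret.dtype.type(ret / rcount)
```

apply_moves:
  commands:
    - [0.75, 0, 0.66, 0, 0, 0]
    - [0.75, 0, 0.66, 0, 0, 0]
    - [0.75, 0, 0.66, 0, 0, 0]
    - [0.75, 0, 0.66, 0, 0, 0]
    - [0.75, 0, 0.66, 0, 0, 0]
    - [0.75, 0, 0.66, 0, 0, 0]
    - [0.75, 0, 0.66, 0, 0, 0]
    - [0.75, 0, 0.66, 0, 0, 0]

```text
time: 18.7
tcp_pos: [0.5358, 0.0056, -0.0095]
tool_rot: [-1.671, -1.889, -0.633]
force: [1.0, -10.0, -1.5]
grip_width: -0.0001
```

```bash
python3 - <<'E'
from h import *
show();f=eyes.grab_frame("wrist"); align(f); tabs(f);show()
print(toS(env.get_state()["tcp_pos"]))
E
```

```text
t 18.7 tcp [ 0.5358  0.0056 -0.0095] x [-0.09   0.742  0.665] y [ 0.992  0.123 -0.003] z [-0.084  0.66  -0.747] F [  1.  -10.   -1.5] w -0.0001 q [-0.42  0.35  1.93  0.62  1.34 -0.84]
rail L 657 y [29.4 40.6] xmin -19.7
rail R 677 y [-48.9 -29.4] xmin -19.5
wedge S centre [-38.6  -1.9] [58.2 82. ] 87.8 xmax -0.0026
red z 817 51.95 white z 1071 43.52 diff -8.43
t 18.75 tcp [ 0.5351  0.0073 -0.0095] x [-0.09   0.74   0.666] y [ 0.992  0.124 -0.003] z [-0.085  0.661 -0.746] F [ 1.7 -6.5 -1.6] w 0.0 q [-0.42  0.35  1.94  0.62  1.35 -0.84]
[-5.91090207e-02 -5.48319790e-05 -9.45611767e-03]
```

apply_moves:
  commands:
    - [0.37, 0, 0.33, 0, 0, 0]
    - [0.37, 0, 0.33, 0, 0, 0]
    - [0.37, 0, 0.33, 0, 0, 0]
    - [0.37, 0, 0.33, 0, 0, 0]
    - [0.37, 0, 0.33, 0, 0, 0]
    - [0, 0, 0, 0, 0, 0]
    - [0, 0, 0, 0, 0, 0]
    - [0, 0, 0, 0, 0, 0]

```text
time: 19.55
tcp_pos: [0.5323, 0.0311, -0.0094]
tool_rot: [-1.669, -1.887, -0.634]
force: [3.4, -5.2, -2.4]
grip_width: -0.0
```

```bash
python3 - <<'E'
from h import *
show();f=eyes.grab_frame("wrist"); align(f); tabs(f);show()
f=eyes.grab_frame("wrist"); tabs(f);save(f["img"],"w10.png")
print(toS(env.get_state()["tcp_pos"]))
for c in ("scene","side"): 
    try: tabs(eyes.grab_frame(c))
    except Exception as e: print(e)
E
```

```text
t 19.55 tcp [ 0.5323  0.0311 -0.0094] x [-0.089  0.74   0.667] y [ 0.992  0.123 -0.003] z [-0.085  0.662 -0.745] F [ 3.4 -5.2 -2.4] w -0.0 q [-0.39  0.33  1.96  0.64  1.32 -0.82]
rail L 728 y [29.4 40.7] xmin -19.5
rail R 652 y [-48.9 -30.8] xmin -19.3
wedge S centre [-25.8   0.1] [62.  56.5] 80.9 xmax -0.0029
red z 211 51.81 white z 1343 49.23 diff -2.59
t 19.6 tcp [ 0.5323  0.0311 -0.0094] x [-0.089  0.74   0.667] y [ 0.992  0.123 -0.003] z [-0.085  0.662 -0.745] F [ 2.8 -5.3 -2.7] w 0.0001 q [-0.39  0.33  1.96  0.64  1.32 -0.82]
red z 213 51.85 white z 1344 49.22 diff -2.63
[-0.03511501 -0.00012549 -0.00941844]
red z 14 51.26 white z 36 48.26 diff -3.0
red z 31 51.8 white z 0 nan diff nan
  return _methods._mean(a, axis=axis, dtype=dtype,
  ret = ret.dtype.type(ret / rcount)
```

apply_moves:
  commands:
    - [0.26, 0, 0.23, 0, 0, 0]
    - [0.26, 0, 0.23, 0, 0, 0]
    - [0.25, 0, 0.22, 0, 0, 0]
    - [0, 0, 0, 0, 0, 0]
    - [0, 0, 0, 0, 0, 0]
    - [0, 0, 0, 0, 0, 0]

```text
time: 20.35
tcp_pos: [0.531, 0.0411, -0.0094]
tool_rot: [-1.67, -1.887, -0.634]
force: [2.7, -6.8, -1.9]
grip_width: 0.0001
```

```bash
python3 - <<'E'
from h import *
show();f=eyes.grab_frame("wrist"); tabs(f)
print(toS(env.get_state()["tcp_pos"]))
tabs(eyes.grab_frame("scene"))
E
```

```text
t 20.35 tcp [ 0.531   0.0411 -0.0094] x [-0.089  0.74   0.667] y [ 0.992  0.123 -0.004] z [-0.085  0.661 -0.745] F [ 2.7 -6.8 -1.9] w 0.0001 q [-0.37  0.32  1.97  0.65  1.32 -0.81]
red z 35 51.63 white z 1483 51.46 diff -0.17
[-2.50472283e-02 -5.60659380e-05 -9.39718463e-03]
red z 13 50.33 white z 34 49.3 diff -1.04
```

apply_moves:
  commands:
    - [0.15, 0, 0.13, 0, 0, 0]
    - [0, 0, 0, 0, 0, 0]
    - [0, 0, 0, 0, 0, 0]
    - [-0.4, 0, -0.35, 0, 0, 0]
    - [-1, 0, -0.9, 0, 0, 0]
    - [-1.5, 0, -1.34, 0, 0, 0]
    - [-1.5, 0, -1.34, 0, 0, 0]
    - [-1.5, 0, -1.34, 0, 0, 0]
    - [-1.5, 0, -1.34, 0, 0, 0]
    - [0, 0, 0, 0, 0, 0]
    - [0, 0, 0, 0, 0, 0]

```text
time: 21.55
tcp_pos: [0.5423, -0.0547, -0.0094]
tool_rot: [-1.666, -1.882, -0.636]
force: [0.8, 0.5, -0.1]
grip_width: 0.0
```

```bash
python3 - <<'E'
from h import *
show();f=eyes.grab_frame("wrist"); tabs(f); align(f); wedge_fit(f)
tabs(eyes.grab_frame("wrist")); tabs(eyes.grab_frame("scene")); show()
save(f["img"],"w11.png")
E
```

```text
t 21.55 tcp [ 0.5423 -0.0547 -0.0094] x [-0.087  0.736  0.671] y [ 0.992  0.123 -0.006] z [-0.087  0.665 -0.742] F [ 0.8  0.5 -0.1] w 0.0 q [-0.51  0.4   1.86  0.58  1.4  -0.89]
red z 251 51.81 white z 244 51.59 diff -0.22
rail L 536 y [29.3 40.9] xmin -20.0
rail R 486 y [-49.  -31.5] xmin -19.9
wedge S centre [-88.6  -3.8] [175.1  50.2] 0.8 xmax -0.0023
orange [ 489    0   71   23 1129] [0.6655 0.0752] [0.0343 0.0104] 1.8 slope 0.435 tip dir -82.0 z [0.041  0.0526]
orange [ 232   37   92   74 6339] [0.5331 0.0468] [0.0504 0.0374] 6.9 slope 0.184 tip dir -85.3 z [0.0045 0.0355]
orange [   0   57   59  119 4083] [ 0.3852 -0.003 ] [0.0739 0.0227] 88.8 slope 0.914 tip dir -2.8 z [0.0091 0.0276]
red z 285 51.85 white z 277 51.6 diff -0.24
red z 12 51.06 white z 36 50.08 diff -0.98
t 21.7 tcp [ 0.5417 -0.0533 -0.0095] x [-0.088  0.736  0.671] y [ 0.992  0.125 -0.006] z [-0.088  0.665 -0.741] F [ 0.2  0.3 -0.5] w 0.0002 q [-0.51  0.4   1.86  0.58  1.4  -0.89]
```

View pics/w11.png

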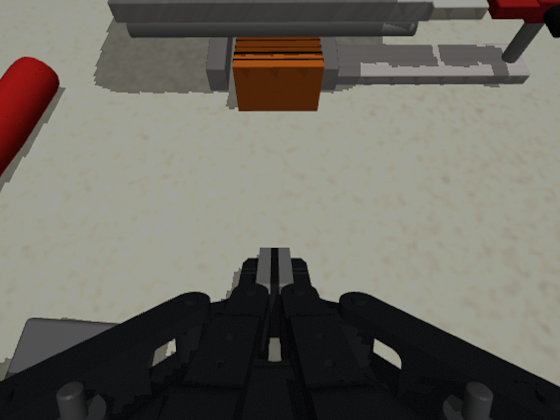

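apply_moves:
  commands:
    - [-0.1, 0, -2, 0, 0, 0]
    - [-0.1, 0, -2.5, 0, 0, 0]
    - [-0.1, 0, -2.5, 0, 0, 0]
    - [-0.1, 0, -2.5, 0, 0, 0]
    - [-0.1, 0, -2.5, 0, 0, 0]
    - [-0.1, 0, -2, 0, 0, 0]
    - [0, 0, 0, 0, 0, 0]
    - [0, 0, 0, 0, 0, 0]
    - [0, 0, 0, 0, 0, 0]

```text
time: 22.6
tcp_pos: [0.5539, -0.1498, 0.0893]
tool_rot: [-1.663, -1.881, -0.634]
force: [-0.2, 0.7, -0.3]
grip_width: 0.0
```

```bash
python3 - <<'E'
from h import *
for i in range(3): f=eyes.grab_frame("wrist"); tabs(f)
align(f); wedge_fit(f); show()
tabs(eyes.grab_frame("scene"))
try: tabs(eyes.grab_frame("side"))
except Exception as e: print(e)
E
```

```text
red z 294 51.64 white z 244 51.58 diff -0.07
red z 298 51.65 white z 242 51.47 diff -0.18
red z 291 51.66 white z 246 51.51 diff -0.14
rail L 198 y [29.3 40.9] xmin -20.4
rail R 201 y [-48.3 -30.4] xmin -20.1
wedge S centre [-17.5  -1.2] [54.1 41.8] 89.3 xmax -0.0026
orange [400  33  47  23 746] [0.6676 0.0833] [0.0391 0.0235] 6.2 slope 0.067 tip dir -120.8 z [0.0426 0.0533]
orange [ 251   63   54   45 2292] [0.5333 0.0463] [0.0505 0.0365] 6.3 slope 0.198 tip dir -90.3 z [0.0044 0.0353]
orange [  86   76   56   80 2277] [ 0.3844 -0.0102] [0.0871 0.0224] 86.8 slope 0.456 tip dir -4.5 z [0.0112 0.0275]
orange [ 389  303  137   67 2502] [ 0.6879 -0.1638] [0.0236 0.1012] 74.6 slope 0.214 tip dir -1.1 z [0.0046 0.0236]
t 22.75 tcp [ 0.5541 -0.1502  0.0895] x [-0.088  0.736  0.672] y [ 0.992  0.125 -0.007] z [-0.089  0.666 -0.741] F [ 0.5 -0.5  0.4] w -0.0002 q [-0.62  0.36  1.71  0.51  1.62 -0.87]
red z 12 51.2 white z 34 50.01 diff -1.19
red z 29 52.21 white z 0 nan diff nan
  return _methods._mean(a, axis=axis, dtype=dtype,
  ret = ret.dtype.type(ret / rcount)
```

The wrist camera puts the white tab 0.1–0.2 mm below the red one. The coarser scene view says about 1.2 mm below. Both are inside the 2 mm limit, and the robot is clear, so I'm handing in.

```bash
python3 -c "
from bench import env
print(env.job_done())"
```

```text
the job is handed in; nothing more can be done
None
```

I slid the 140 x 50 mm wedge into the channel, pushed it under the lip until the tabs were level, backed the arm well clear and handed the job in at about 23 s. The hand-in gave no verdict.

**Last checks**
- **Tab height:** from the wrist camera, the white tab is 0.1–0.2 mm below the red one. The scene camera, with only a few pixels on each tab, says 1.2 mm below. Both are within the 2 mm limit. The side camera had no reading of the white tab.
- **Wedge:** its tail is about 38 mm in front of the lip, so the tip is about 100 mm past it. It looks straight in the channel. The deck stayed up after I let go, so the wedge is carrying it.
- **Robot:** the arm was clear of everything, with no force above noise.
- **Bystanders:** I did not re-measure their positions at the end. The arm was kept clear of all of them.

**What went wrong on the way**
- **First grasp:** it slipped off the top of the wedge, which dropped flat and turned about 24°. I re-gripped it lower and carried on.
- **First push:** it rode up at the top edge of the tail. The visible fingertips sat about 33 mm short of the reported tool point, so I lowered the hand 22 mm and pushed again.

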